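# Check the angled drilling jig with its depth gauge and show the tip

### The job

First slide the round white reading plate along the bench, without lifting it, until it lies inside the ring marked on the bench top. Then take the depth gauge from its wooden stand, put its rod down the slanted guide tube of the drilling jig until the collar stops against the tube's mouth, and draw it right out again. Finish while still holding the gauge in the gripper: keep it still and level, its tip a few centimetres above the middle of the plate and nothing else touching it; leave all the other things on the bench where they are.

Things in the scene. Friction and masses are not known exactly. Their poses are not given: they have to be found in the camera images.
- plate: loose round white ceramic reading plate, a solid disc 90 mm in diameter, 22 mm thick, about 0.33 kg; origin at the centre of its underside, z up. It slides on the bench with ordinary dry friction
- spot: thin dark ring inlaid flat in the bench top, inner diameter 120 mm, outer 130 mm, no height to speak of; origin at its centre. The plate fits in it with 15 mm to spare all round
- gauge: loose depth gauge, 0.15 kg, one straight line: square aluminium handle 16 x 16 x 90 mm, steel collar 30 mm diameter x 8 mm, steel rod 8 mm diameter x 75 mm (last 6 mm tapered). Origin on the axis at the collar's rod-side face, +x towards the tip; handle from x = -98 to -8 mm, rod 0 to 75. Starts level in the stand, axis 50 mm above the bench, tip roughly towards the robot
- gauge_grip (a point): middle of the gauge's square handle, on its axis, 53 mm behind the collar's face: the place to grip, across the two upright sides
- gauge_tip (a point): the end of the gauge's rod, 75 mm ahead of the collar's face
- stand: fixed wooden stand of the gauge: base 190 x 50 x 10 mm, two notched posts open at the top, 45 mm ahead of and 88 mm behind the collar's face, 32 mm wide, 12 mm along, up to 54 mm high; between them the handle is free. Origin on the bench below the middle of the handle, +x towards the gauge's tip
- tube: steel guide tube fixed on the drilling jig: outer diameter 30 mm, bore 14 mm wide and 86 mm deep (deeper than the rod is long), flat mouth. Origin at the centre of the mouth, 95 mm above the bench; +z along the bore out of the mouth, rising 35 degrees above level, pointing roughly away from the robot. The rod goes in along -z
- jig: fixed drilling jig carrying the tube: steel base plate 130 x 80 x 12 mm with a pedestal under the tube, nothing higher than the tube. Origin on the bench straight below the tube's mouth, +x the way the mouth faces; the base reaches from x = -105 to +25 mm
- doming_block: bystander: dark steel block 50 x 50 x 45 mm, origin at the centre of its underside
- bench_block: bystander: flat steel block 60 x 60 x 20 mm, origin at the centre of its underside
- handpiece: bystander: black pen-like grinder handpiece lying down, about 130 mm long, 22 mm thick, along its x
- jar: bystander: small amber jar, 48 mm diameter, 55 mm high, origin under its centre
- brush: bystander: bench brush lying along its x, at most about 35 mm high
- crucible: bystander: small white bowl, 70 mm diameter, 35 mm high, origin under its centre
There are look-alikes about, which are no part of the job. What is shaped like the jig but orange or red is not meant.

How it is judged:
By the outcome, as a careful person would: the job done as asked, in the order asked, and still so for the second after the job is handed in, while the arm keeps its last pose, push and grip.
It also fails if it takes over 69 s, if anything falls off the work surface, if the arm or the gripper's body presses on something with over 40 N, if the wrist force passes 120 N, or if a joint passes its speed limit or range.

### The arm

A 6-joint arm with a two-finger parallel gripper is mounted at the origin on the work surface. World frame = base frame: x ahead of the robot, y to its left, z up, the work surface at z = 0. Lengths are in mm, angles in degrees, forces in N, time in s.
With the tool pointing down it reaches from about 225 to 725 mm from the base axis. Payload 3.1 kg.
Tool frame: the origin (TCP) lies midway between the tips of the shut fingers; the grasp point (between the pads) lies 19 mm behind it (manip.grip_point_offset is the z of the grasp point in the tool frame, in mm); z points along the fingers, y is the direction in which the jaws open and shut (so a half turn about z gives the same grasp; the last joint's range is limited). The gripper opens to 85 mm and grips with 20 to 120 N. Pads are 22 mm wide; open, the fingers measure 114 mm over their backs; the gripper's body (76 mm by 85 mm) begins 54 mm behind the grasp point. The pads swing forward as they close: fully open they stand 13 mm farther back than shut.
Start: joints at [68.423, 2.75, 5.684, 92.934, 0, 82.678], TCP at [129.284, 508.825, 231.312] pointing down, gripper open.
Joint ranges: [-166.93, 166.93], [-56.73, 111.36], [-69.38, 81.34], [-121.58, 131.49], [-85.45, 84.26], [-180, 180]. Speed limits (degrees/s): [159.86, 159.86, 180, 180, 180, 180].

### API

Orientations are given as [roll, pitch, yaw] about the fixed x, y, z axes, in that order (R = Rz(yaw) Ry(pitch) Rx(roll)).
In Python, from workcell import telemetry, get_image, camera_model, manip gives the robot as it stands.
- The arm moves only by the tool move_arm, never from a script. Its argument "deltas" is one flat list of numbers, 6 for each row, row after row: the shift along the tool's x, y, z in cm, then the turn, a rotation vector about the tool's x, y, z in degrees. A call has 1 to 8 rows; each row shifts and turns the commanded pose from where the row before left it, along the tool's axes as they then stand; what a row does not reach is not made up. A row lasts 1/8 s, in which the tool goes at most 62.5 mm and 10.7 degrees, less where a joint would pass 70% of its speed; a pose out of reach is approached as far as the arm can. A call with a gripper value outside its range is refused whole. "fingers" is the closure, from -1 (fully open) to 1 (shut), set as the call begins (left out, the last holds). The fingers move at their own pace and stop on an object; "squeeze" is the grip in N (left out, the last holds). Time passes only in rows, so rows that do not move let the fingers close. It gives the time, the measured TCP pose, the force and the opening at its end, in the units of the state.
- telemetry.sense(): the state, without advancing time (a new reading comes with each control period).
- get_image(name): name is "side" or "top" or "wrist"; returns (picture, depth): 420x560x3 uint8, red, green, blue; 420x560 float32, mm along the optical axis (not along the pixel's ray), 0 where there is no reading.
- camera_model(name): a dict with "fx", "fy", "cx", "cy" (pixels), "R" (3x3) and "t" (3): a world point X has camera coordinates R X + t. Camera axes: x right, y down, z forward; pixel columns grow to the right and rows downward; lengths in mm; the calibration is good to about 2 mm. A picture is of the moment at which its call begins: read the wrist's pose just before it. camera_model takes no time and is no camera call; for the wrist camera it gives the pose at the moment of the call.
- manip.finish_job(): hands the job in, once; it reports no verdict.
The state is a dict: "time_s": time; "q": joint angles; "qd": joint speeds; "effort": joint torques, N m; "ee_pos": TCP position; "ee_rot": TCP orientation; "force": force on the tool from outside, world axes, zero at the start; "ft_torque": the same for the moment, N m; "width": finger opening in mm.
Only numpy, scipy, OpenCV 4.12 (cv2) and the standard library are available. Lean on these libraries where they do the work, as an engineer would, in place of code of your own. Each camera call takes 0.05 s, during which the arm holds its last target.

## Working session

There is one attempt and no reset: what is moved stays moved. The work goes in short steps, Python scripts to look and compute and a tool call to move; the robot and the scene stay as the last step left them, time stands still between calls to the robot, and variables do not carry over. Pictures are saved under pics/ and viewed, and the job is handed in when it is done.

Besides the shell and the picture viewer there is one more tool, called after "Emit:" in YAML: its name, and indented under it one key for each argument. move_arm: Moves the arm, as the interface text tells. Its arguments: {"type":"object","properties":{"deltas":{"type":"array"},"fingers":{"type":"number"},"squeeze":{"type":"number"}},"required":["deltas"]}

```bash
ls; mkdir -p pics; python3 - <<'E'
from workcell import telemetry,get_image,camera_model,manip
import cv2,numpy as np
print(telemetry.sense()); print(manip.grip_point_offset)
for n in ["side","top","wrist"]:
    m=camera_model(n); im,d=get_image(n)
    cv2.imwrite(f"pics/{n}0.png",im[:,:,::-1]); np.savez(f"{n}0.npz",im=im,d=d,**m)
    print(n,m)
E
```

```text
pics
{'time_s': 0.0, 'q': array([ 6.84242384e+01,  2.79154901e+00,  5.59141523e+00,  9.29319469e+01,
       -2.44971106e-04,  8.26761115e+01]), 'qd': array([-0.11068513,  0.07078049,  0.03344203,  0.00888674, -0.03045882,
       -0.05483165]), 'effort': array([-1.09225715e-03, -3.38777518e+01,  3.20017576e+01,  2.01089174e-02,
        7.29115618e-05, -1.84179818e-06]), 'ee_pos': array([129.05142775, 508.27269568, 230.12760327]), 'ee_rot': array([-1.79868966e+02, -1.65944096e-02,  1.65748108e+02]), 'force': array([ 0.32690289,  0.10524247, -0.08283117]), 'ft_torque': array([0.04931799, 0.01126702, 0.03248775]), 'width': 85.66994443098054}
-18.700000000000003
side {'fx': 430.26603942208794, 'fy': 430.26603942208794, 'cx': 274.5685427336914, 'cy': 211.83150952562076, 'R': array([[ 0.92102044, -0.38935703,  0.01106562],
       [-0.26272784, -0.64195215, -0.72032737],
       [ 0.28756812,  0.66052899, -0.69354598]]), 't': array([-453.65496617,  216.13634982,  968.87788722])}
top {'fx': 466.53161351997727, 'fy': 466.53161351997727, 'cx': 272.72644852191803, 'cy': 213.55507137189636, 'R': array([[-0.00841972, -0.99986416,  0.0141694 ],
       [-0.98628949,  0.00596833, -0.16491641],
       [ 0.16480944, -0.01536368, -0.98620576]]), 't': array([   3.79118786,  500.4141126 , 1266.99280745])}
wrist {'fx': 360.6177817057382, 'fy': 360.6177817057382, 'cx': 274.1011659128514, 'cy': 210.81342150350193, 'R': array([[ 0.24646793,  0.96914735, -0.00264   ],
       [ 0.92512448, -0.23445884,  0.29861973],
       [ 0.28878755, -0.07604252, -0.95436853]]), 't': array([-525.17362361,  -39.20200856,  380.1436477 ])}
```

View pics/top0.png

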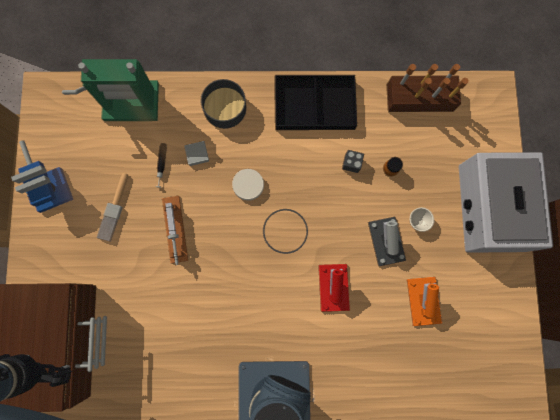

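View pics/side0.png

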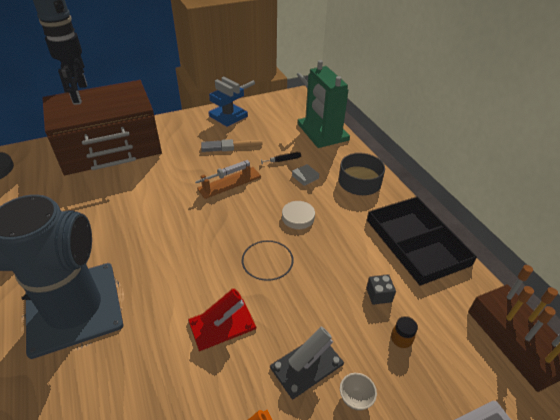

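View pics/wrist0.png

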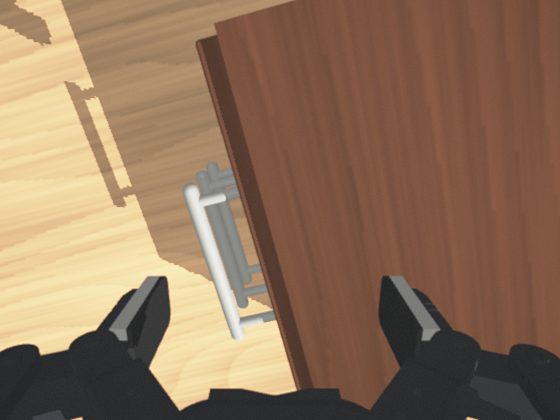

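```bash
python3 - <<'E'
import cv2,numpy as np
t=np.load('top0.npz')['im'][:,:,::-1]; s=np.load('side0.npz')['im'][:,:,::-1]
a=cv2.resize(t[130:290,90:240],None,fx=4,fy=4,interpolation=cv2.INTER_CUBIC)[:600]
b=cv2.resize(t[190:340,300:450],None,fx=4,fy=4,interpolation=cv2.INTER_CUBIC)
cv2.imwrite('pics/ca.png',a);cv2.imwrite('pics/cb.png',b)
cv2.imwrite('pics/cc.png',cv2.resize(s[310:420,240:400],None,fx=5,fy=5,interpolation=cv2.INTER_CUBIC))
cv2.imwrite('pics/cd.png',cv2.resize(s[120:270,180:340],None,fx=4,fy=4,interpolation=cv2.INTER_CUBIC))
E
```

```text
(no output)
```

View pics/ca.png

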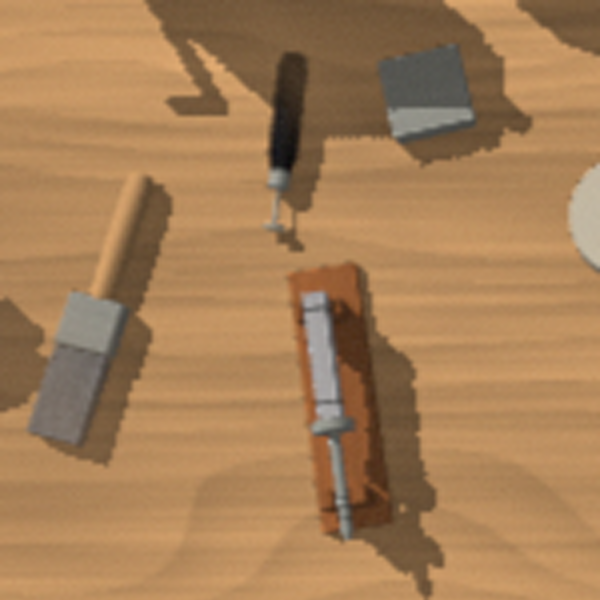

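View pics/cb.png

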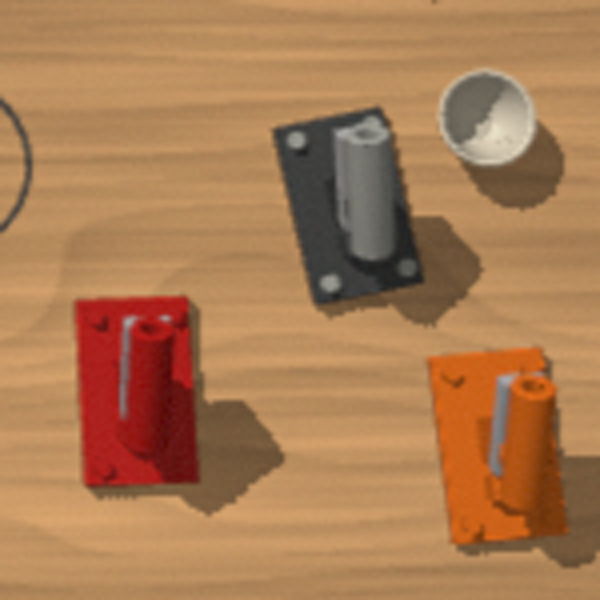

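View pics/cc.png

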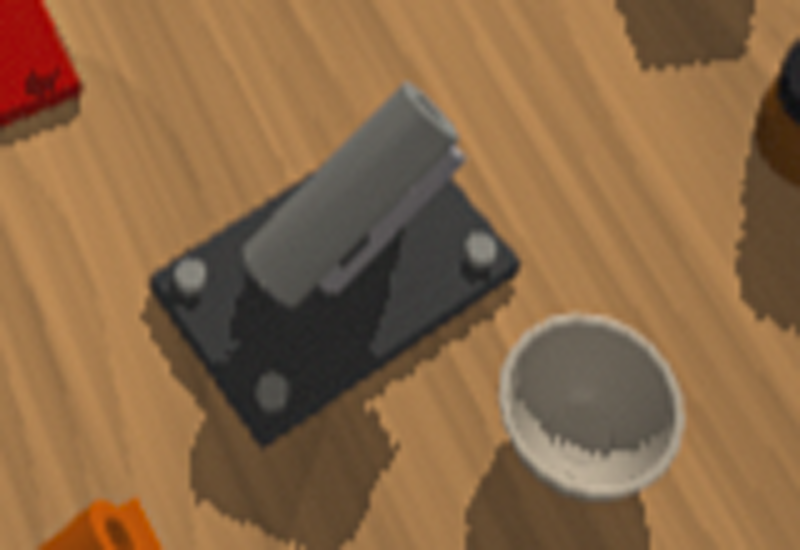

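View pics/cd.png

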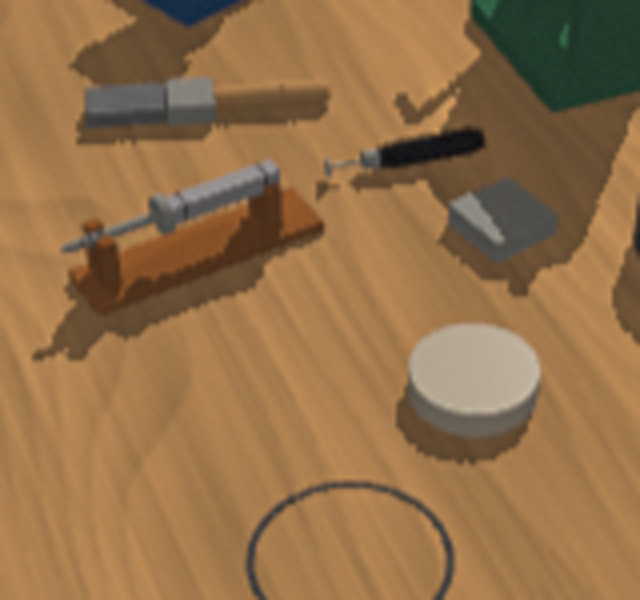

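The pictures show three jig-shaped things in the top view: grey at (388,240), red at (334,288) and orange at (425,302). The dark-grey steel one is meant, and the crop confirms it. The gauge lies in its brown stand at (174,230), with its tip towards image bottom, which is towards the robot. The plate is the solid disc at (248,184); the hollow white bowl at (421,220) is the crucible. The ring is at (285,231). Measuring these next.

```bash
cat > h.py <<'E'
import cv2,numpy as np
class C:
    def __init__(s,f):
        z=np.load(f) if isinstance(f,str) else f
        for k in ['im','d','R','t']: setattr(s,k,z[k])
        s.K=np.array([[z['fx'],0,z['cx']],[0,z['fy'],z['cy']],[0,0,1.]])
    def plane(s,uv,h):
        uv=np.atleast_2d(uv).astype(float); r=np.c_[uv,np.ones(len(uv))]@np.linalg.inv(s.K).T@s.R
        o=-s.R.T@s.t; return o+r*((h-o[2])/r[:,2])[:,None]
    def cloud(s):
        v,u=np.mgrid[:s.d.shape[0],:s.d.shape[1]]
        p=np.stack([u,v,np.ones_like(u)],-1)@np.linalg.inv(s.K).T*s.d[...,None]
        return (p-s.t)@s.R
    def proj(s,X):
        p=(np.atleast_2d(X)@s.R.T+s.t)@s.K.T; return p[:,:2]/p[:,2:]
def tri(c1,p1,c2,p2):
    P1=c1.K@np.c_[c1.R,c1.t];P2=c2.K@np.c_[c2.R,c2.t]
    X=cv2.triangulatePoints(P1,P2,np.float64(p1).reshape(2,1),np.float64(p2).reshape(2,1))[:,0]
    X=X[:3]/X[3]; return X,c1.proj(X)[0]-p1,c2.proj(X)[0]-p2
E
python3 - <<'E'
from h import *
T=C('top0.npz');S=C('side0.npz')
for n,c in (('top',T),('side',S)):
    P=c.cloud(); hsv=cv2.cvtColor(c.im,cv2.COLOR_RGB2HSV)
    # plate by height 22 & region
    # plate: bright, low saturation
    m=((hsv[...,1]<60)&(hsv[...,2]>150)&(P[...,2]>15)&(P[...,2]<30)&(c.d>0)).astype(np.uint8)
    k,l,st,ce=cv2.connectedComponentsWithStats(m)
    for i in range(1,k):
        if st[i,4]>150:
            cn=max(cv2.findContours((l==i).astype(np.uint8),0,1)[0],key=len)
            X=c.plane(cn[:,0],22.); (a,b),r=cv2.minEnclosingCircle(np.float32(X[:,:2]))
            e=cv2.fitEllipse(np.float32(X[:,:2])); print(n,'plate',st[i],e,np.median(P[l==i],axis=0))
    # ring
    m=((hsv[...,2]<100)&(abs(P[...,2])<8)&(c.d>0)).astype(np.uint8)
    reg=np.zeros_like(m)
    if n=='top': reg[200:262,255:316]=1
    else: reg[235:285,238:298]=1
    ys,xs=np.nonzero(m&reg)
    X=c.plane(np.c_[xs,ys],0)
    print(n,'ring',len(xs),cv2.fitEllipse(np.float32(X[:,:2])))
    bench=P[300:340,200:250] if n=='top' else P[300:330,150:180]
    print('bench z',np.median(bench[...,2]))
# heights of things top
P=T.cloud()
for nm,(u,v) in dict(cab=(40,320),cabfront=(90,320),handle=(98,345),greenpress=(120,85),stand=(174,230),bb=(197,153),dom=(353,160),toaster=(500,200),arm=(20,375)).items():
    print(nm,P[v,u].round())
E
```

```text
top plate [233 169  30  30 717] ((591.8895874023438, 71.86044311523438), (85.02893829345703, 86.21450805664062), 101.59820556640625) [590.73048241  72.89266503  22.5907645 ]
top ring 132 ((457.2563781738281, -35.5328369140625), (125.04533386230469, 125.47877502441406), 71.93489074707031)
bench z 0.8457161802351819
side plate [282 201  33  22 562] ((592.1053466796875, 70.73908996582031), (82.68511962890625, 86.29756164550781), 68.41661071777344) [591.48669071  69.24133457  22.83206711]
side ring 195 ((457.32928466796875, -35.595367431640625), (124.97779846191406, 125.20940399169922), 23.371747970581055)
bench z 0.11178661800713952
cab [221. 572. 159.]
cabfront [219. 460. 134.]
handle [154. 451.  94.]
greenpress [832. 407. 154.]
stand [454. 272.  57.]
bb [684. 218.  21.]
dom [ 652. -230.   50.]
toaster [ 517. -597.  135.]
arm [137. 475. 427.]
```

```bash
python3 - <<'E'
from h import *
T=C('top0.npz');S=C('side0.npz')
for n,c,r in (('top',T,(190,270,155,195)),('side',S,(155,190,190,260))):
    P=c.cloud(); hsv=cv2.cvtColor(c.im,cv2.COLOR_RGB2HSV)
    m=np.zeros(c.d.shape,bool); m[r[0]:r[1],r[2]:r[3]]=1
    m&=(hsv[...,1]<90)&(P[...,2]>38)&(P[...,2]<75)&(c.d>0)
    X=P[m]; ys,xs=np.nonzero(m)
    # ray to plane z=50ish instead: use cloud xy
    Q=c.plane(np.c_[xs,ys],54)
    for nm,A in (('cloud',X),('ray54',Q)):
        l=cv2.fitLine(np.float32(A[:,:2]),cv2.DIST_HUBER,0,.01,.01).ravel()
        d=l[:2]*(-1 if l[0]>0 else 1); s=(A[:,:2]-l[2:])@d; w=(A[:,:2]-l[2:])@np.array([-d[1],d[0]])
        print(n,nm,len(A),'dir',np.degrees(np.arctan2(d[1],d[0])),'tail',l[2:]+d*s.min(),'tip',l[2:]+d*s.max(),s.max()-s.min())
        b=np.arange(s.min(),s.max(),6)
        for q in b:
            k=(s>=q)&(s<q+6)
            if nm=='cloud' and k.any(): print('  %.0f n%d w %.1f..%.1f zmax %.1f zmed %.1f'%(q-s.min(),k.sum(),w[k].min(),w[k].max(),A[k,2].max(),np.median(A[k,2])))
E
```

```text
top cloud 324 dir -171.10721 tail [530.18378048 290.12994826] tip [360.94881818 263.65030212] 171.2940274263858
  0 n13 w -9.2..6.6 zmax 60.6 zmed 56.7
  6 n16 w -6.9..7.2 zmax 63.1 zmed 58.6
  12 n15 w -8.8..6.7 zmax 61.4 zmed 57.8
  18 n13 w -8.1..6.6 zmax 63.4 zmed 60.3
  24 n15 w -9.1..7.1 zmax 62.6 zmed 58.2
  30 n13 w -7.9..7.4 zmax 63.6 zmed 58.0
  36 n15 w -9.0..6.9 zmax 63.2 zmed 58.2
  42 n16 w -8.5..6.8 zmax 64.1 zmed 59.2
  48 n12 w -6.2..6.8 zmax 60.8 zmed 58.2
  54 n12 w -7.1..6.7 zmax 63.1 zmed 58.2
  60 n17 w -9.0..7.3 zmax 65.3 zmed 58.1
  66 n13 w -9.6..7.3 zmax 63.1 zmed 57.3
  72 n13 w -6.4..6.4 zmax 63.1 zmed 60.6
  78 n15 w -8.1..7.0 zmax 62.2 zmed 58.3
  84 n14 w -9.0..7.0 zmax 66.2 zmed 60.1
  90 n21 w -12.1..13.1 zmax 70.0 zmed 64.2
  96 n22 w -12.8..12.9 zmax 67.8 zmed 55.5
  102 n4 w -4.2..1.9 zmax 56.1 zmed 53.0
  108 n6 w -1.7..1.9 zmax 60.5 zmed 54.6
  114 n6 w -2.2..3.0 zmax 57.1 zmed 54.9
  120 n6 w -3.4..2.2 zmax 57.1 zmed 53.3
  126 n5 w -3.6..2.1 zmax 57.1 zmed 54.4
  132 n6 w -2.9..3.6 zmax 56.1 zmed 54.0
  138 n7 w -3.0..3.2 zmax 57.3 zmed 54.1
  
[... 1044 characters left out ...]
ed 57.3
  90 n23 w -13.2..11.3 zmax 66.6 zmed 58.5
  96 n19 w -15.6..15.6 zmax 65.4 zmed 52.5
  102 n5 w -2.5..0.4 zmax 55.1 zmed 52.4
  108 n6 w -3.8..1.4 zmax 54.7 zmed 52.1
  114 n5 w -1.1..3.5 zmax 55.0 zmed 54.2
  120 n4 w -3.7..0.1 zmax 54.0 zmed 51.7
  126 n7 w -3.1..2.5 zmax 56.9 zmed 52.6
  132 n3 w -0.3..3.5 zmax 55.9 zmed 55.8
  138 n4 w -4.6..1.5 zmax 53.8 zmed 53.1
  144 n8 w -12.9..2.2 zmax 53.3 zmed 52.4
  150 n5 w -1.0..3.8 zmax 55.8 zmed 53.6
  156 n5 w -1.7..4.0 zmax 55.4 zmed 53.1
  162 n6 w -2.8..1.9 zmax 56.4 zmed 51.4
  168 n2 w -3.5..0.8 zmax 51.1 zmed 49.9
side ray54 305 dir -170.22577 tail [531.63151253 288.47444528] tip [359.44071827 258.81167343] 174.72706921000156
```

```bash
python3 - <<'E'
from h import *
T=C('top0.npz');S=C('side0.npz')
for n,c,r in (('top',T,(205,275,360,415)),('side',S,(322,405,265,350))):
    P=c.cloud(); hsv=cv2.cvtColor(c.im,cv2.COLOR_RGB2HSV)
    m=np.zeros(c.d.shape,bool); m[r[0]:r[1],r[2]:r[3]]=1
    b=m&(hsv[...,1]<90)&(P[...,2]>8)&(P[...,2]<16)&(c.d>0)
    al=m&(hsv[...,1]<90)&(P[...,2]>8)&(c.d>0)
    X=P[al]; print(n,'z range',X[:,2].min(),X[:,2].max())
    k=P[b]; Y=k[:,:2] if n=='side' else X[:,:2]
    # base edges: base points from z 8..16
    rect=cv2.minAreaRect(np.float32(k[:,:2])); print('rect base',rect)
    tb=P[al&(P[...,2]>45)]
    l=cv2.fitLine(np.float32(tb),cv2.DIST_HUBER,0,.01,.01).ravel()
    d=l[:3]*np.sign(l[2]); s=(tb-l[3:])@d
    print('tube axis az',np.degrees(np.arctan2(d[1],d[0])),'el',np.degrees(np.arcsin(d[2])),'mean',l[3:],'ends',l[3:]+d*s.min(),l[3:]+d*s.max())
c=T
cor=np.array([(273,130),(380,107),(424,283),(316,304)])/4.+[300,190]-0.4
X=T.plane(cor,12); print(X.round(1)); print([np.linalg.norm(X[i]-X[(i+1)%4]).round(1) for i in range(4)])
e=[X[1]-X[2],X[0]-X[3]]; print([np.degrees(np.arctan2(v[1],v[0])) for v in e], X.mean(0))
# mouth centre
Xm=T.plane([(300+368/4-.4,190+133/4-.4)],95); print('mouth hole top',Xm)
X2=S.plane([(240+428/5.,310+112/5.)],95); print('mouth side',X2)
E
```

```text
top z range 8.048220346380319 110.39209399786148
rect base ((429.4832763671875, -351.4800109863281), (129.528076171875, 134.67495727539062), 9.979544639587402)
tube axis az 11.809672 el 30.636654 mean [ 420.67032 -320.86118   76.82255] ends [ 383.30617476 -328.67353587   54.21463876] [ 462.41391154 -312.13312891  102.08032876]
side z range 8.074787894319082 108.73792082740971
rect base ((418.7105712890625, -347.5137634277344), (120.34144592285156, 151.0441131591797), 70.46161651611328)
tube axis az 11.144425 el 33.05556 mean [ 421.6336  -332.09232   76.83776] ends [ 385.49382292 -339.2117641    52.86642712] [ 461.23467818 -324.29100178  103.1049502 ]
[[ 478.9 -273.    12. ]
 [ 495.1 -350.9   12. ]
 [ 368.7 -375.6   12. ]
 [ 354.5 -298.2   12. ]]
[np.float64(79.6), np.float64(128.8), np.float64(78.7), np.float64(126.9)]
[np.float64(11.081766645555469), np.float64(11.464671098829449)] [ 424.27262995 -324.41824296   12.        ]
mouth hole top [[ 464.21258819 -318.5164558    95.        ]]
mouth side [[ 462.6378125 -319.3994437   95.       ]]
```

```bash
cat >> h.py <<'E'
from scipy.spatial.transform import Rotation as Ro
def rpy(r): return Ro.from_euler('xyz',r,degrees=True)
def local(pos,rot,target): return rpy(rot).inv().apply(np.array(target)-pos)
def turn(rot,rot2): return (rpy(rot).inv()*rpy(rot2)).as_rotvec(degrees=True)
E
python3 - <<'E'
from h import *
p0=np.array([129.284,508.825,231.312]); r1=[180,0,218.4-360]
print(turn([180,0,165.745],r1))
r=[180,0,165.745-52.5*-1]
print(local(p0,r,[651.5,118.6,120]), r)
E
```

```text
[-4.57314615e-32  6.44837772e-15 -5.26550000e+01]
[-168.57408551 -629.73635672  111.312     ] [180, 0, 218.245]
```

Emit:
move_arm:
  deltas: [0,0,0,0,0,-10.5,0,0,0,0,0,-10.5,0,0,0,0,0,-10.5,0,0,0,0,0,-10.5,0,0,0,0,0,-10.5]
  fingers: 0
  squeeze: 60

```text
time_s: 0.78
ee_pos: [129.2, 508.6, 230.8]
ee_rot: [-180.0, -0.1, -141.4]
force: [-0.5, -0.6, 0.9]
width: 42.8
```

Emit:
move_arm:
  deltas: [-1,-3.9,0,0,0,0,-1,-3.9,0,0,0,0,-1,-3.9,0,0,0,0,-1,-3.9,0,0,0,0,-1,-3.9,0,0,0,0,-1,-3.9,0,0,0,0,-1,-3.9,0,0,0,0,-1,-3.9,0,0,0,0]

```text
time_s: 1.78
ee_pos: [386.0, 312.3, 230.9]
ee_rot: [180.0, -0.0, -141.8]
force: [0.6, 0.3, -0.2]
width: 43.1
```

Emit:
move_arm:
  deltas: [-1.1,-4,1.4,0,0,0,-1.1,-4,1.4,0,0,0,-1.1,-4,1.4,0,0,0,-1.1,-4,1.4,0,0,0,-1.1,-4,1.4,0,0,0,-1.1,-4,1.4,0,0,0,-1.1,-4,1.4,0,0,0,-1.1,-4,1.4,0,0,0]

```text
time_s: 2.78
ee_pos: [653.1, 115.5, 118.2]
ee_rot: [180.0, -0.0, -141.8]
force: [-0.3, 0.2, -0.4]
width: 42.6
```

```bash
cat >> h.py <<'E'
def snap(n,tag):
    from workcell import telemetry,get_image,camera_model
    st=telemetry.sense(); m=camera_model(n); im,d=get_image(n)
    cv2.imwrite(f"pics/{n}{tag}.png",im[:,:,::-1]); np.savez(f"{n}{tag}.npz",im=im,d=d,pos=st['ee_pos'],rot=st['ee_rot'],**m)
    return C(f"{n}{tag}.npz"),st
def plate(c,h=22.):
    P=c.cloud(); hsv=cv2.cvtColor(c.im,cv2.COLOR_RGB2HSV)
    m=((hsv[...,1]<60)&(hsv[...,2]>140)&(P[...,2]>15)&(P[...,2]<30)&(c.d>0)).astype(np.uint8)
    k,l,st,ce=cv2.connectedComponentsWithStats(m)
    for i in range(1,k):
        if st[i,4]>150:
            cn=max(cv2.findContours((l==i).astype(np.uint8),0,1)[0],key=len)
            X=c.plane(cn[:,0],h); print('plate',st[i],cv2.fitEllipse(np.float32(X[:,:2])))
E
python3 - <<'E'
from h import *
c,st=snap('wrist','1'); plate(c); print(st['ee_pos'],st['time_s'])
r=st['ee_rot']; print(local(st['ee_pos'],r,[592,71.3,5]))
E
```

```text
plate [  208    20   142   148 16367] ((592.0325927734375, 71.51001739501953), (88.43245697021484, 88.7455062866211), 178.56167602539062)
plate [369 293  36  32 458] ((660.1597900390625, 232.98521423339844), (13.403645515441895, 35.42027282714844), 178.7570037841797)
[653.13287257 115.54999755 118.15361268] 2.775
[ 75.31783437   3.00585938 113.21315776]
```

View pics/wrist1.png

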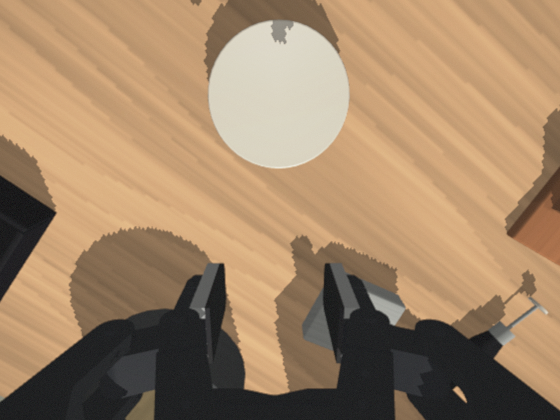

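Emit:
move_arm:
  deltas: [0,0.3,3.2,0,0,0,0,0,3.2,0,0,0,0,0,3,0,0,0,0,0,1.9,0,0,0,0,0,0,0,0,0]

```text
time_s: 3.45
ee_pos: [648.5, 118.7, 3.9]
ee_rot: [179.8, -0.2, -141.8]
force: [-0.9, -0.2, -0.2]
width: 42.7
```

```bash
python3 - <<'E'
from h import *
c,st=snap('wrist','2'); print(st['ee_pos'],st['ee_rot'],st['force'],st['time_s']);plate(c); 
r=st['ee_rot']; print(local(st['ee_pos'],r,[592,71.3,5]),local(st['ee_pos'],r,[457.3,-35.6,5]))
snap('side','2')
E
```

```text
[648.53896949 118.72919627   3.86286988] [ 179.84581933   -0.22916902 -141.75198518] [-0.85624709 -0.23086903 -0.21776175] 3.45
plate [  132     0   265   229 42320] ((594.5319213867188, 74.85900115966797), (77.89607238769531, 82.17808532714844), 91.95813751220703)
[73.76801882 -2.24429857 -0.8481261 ] [ 2.45729958e+02 -2.81053051e+00 -1.61838213e-01]
```

View pics/wrist2.png

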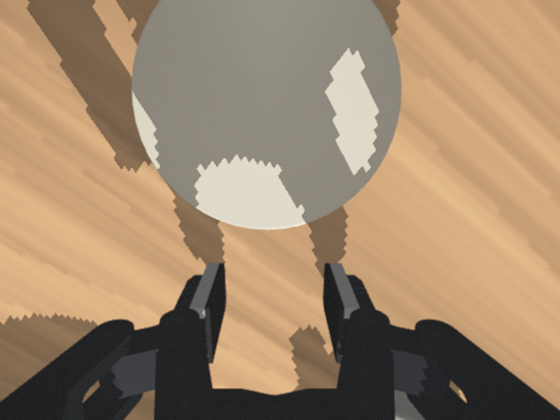

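Emit:
move_arm:
  deltas: [1.5,-0.2,-0.1,0,0,0,1.5,0,0,0,0,0,1.5,0,0,0,0,0,1.5,0,0,0,0,0,1.5,0,0,0,0,0,1.5,0,0,0,0,0,1.5,0,0,0,0,0,1.5,0,0,0,0,0]

```text
time_s: 4.55
ee_pos: [559.8, 43.0, 9.8]
ee_rot: [-179.8, 0.3, -141.7]
force: [4.2, 2.4, 2.6]
width: 42.4
```

Emit:
move_arm:
  deltas: [1.5,0,0,0,0,0,1.5,0,0,0,0,0,1,0,0,0,0,0,0,0,0,0,0,0]

```text
time_s: 5.05
ee_pos: [524.3, 17.1, 6.5]
ee_rot: [180.0, -0.2, -141.8]
force: [1.5, 0.5, 1.1]
width: 42.7
```

```bash
python3 - <<'E'
from h import *
for n in ('top','side','wrist'):
    c,st=snap(n,'3'); plate(c)
print(st['ee_pos'],st['ee_rot'],st['force'],st['time_s'])
r=st['ee_rot']; print(local(st['ee_pos'],r,[457.3,-35.6,5]))
E
```

```text
plate [104 203  16  15 162] ((516.3612670898438, 457.5356750488281), (39.51820373535156, 41.01129913330078), 41.92115020751953)
plate [273 232  16  19 219] ((503.42559814453125, -7.668560028076172), (38.403011322021484, 59.245460510253906), 157.53746032714844)
plate [  172    38   214   247 30456] ((481.7248229980469, -17.6704044342041), (60.170799255371094, 96.57742309570312), 119.09529876708984)
plate [147 114  13  58 427] ((504.3080749511719, -51.45922088623047), (4.009994029998779, 19.748498916625977), 117.25397491455078)
[524.27934082  17.61256301   5.99655536] [ 179.90829557   -0.21777468 -141.79106133] [ 1.1219185  -0.39202833  0.05246778] 5.15
[85.53892757 -0.38564215  1.32107222]
```

View pics/side3.png

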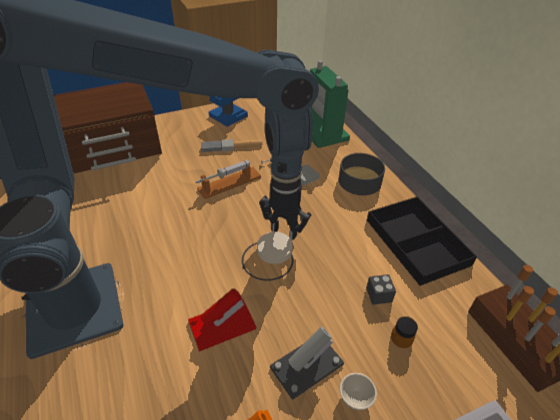

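View pics/wrist3.png

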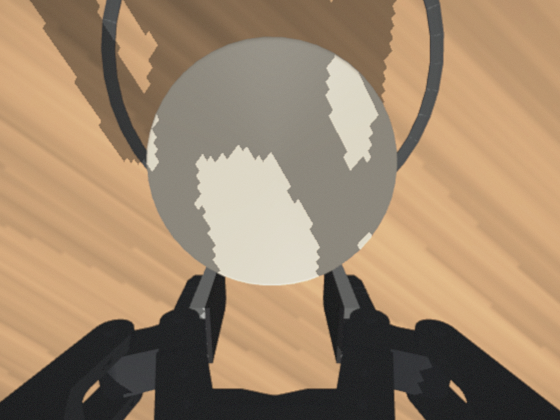

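```bash
cat >> h.py <<'E'
def plate2(c,roi=None):
    hsv=cv2.cvtColor(c.im,cv2.COLOR_RGB2HSV); P=c.cloud()
    m=((hsv[...,1]<70)&(hsv[...,2]>90)&(P[...,2]>17)&(P[...,2]<28)&(c.d>0)).astype(np.uint8)
    k,l,st,ce=cv2.connectedComponentsWithStats(m); i=1+np.argmax(st[1:,4])
    cn=max(cv2.findContours((l==i).astype(np.uint8),0,1)[0],key=len)
    cn=cv2.convexHull(cn)[:,0]; k=(cn[:,1]>2)
    X=c.plane(cn[k],22)[:,:2]
    A=np.c_[2*X,np.ones(len(X))]; s=np.linalg.lstsq(A,(X**2).sum(1),rcond=None)[0]
    print('plate2',st[i],s[:2],'r',np.sqrt(s[2]+s[0]**2+s[1]**2)); return s[:2]
E
python3 - <<'E'
from h import *
c=C('wrist3.npz'); z=np.load('wrist3.npz'); x=plate2(c); print(local(z['pos'],z['rot'],[*x,5]))
c=C('wrist2.npz'); x=plate2(c)
E
```

```text
plate2 [  147    37   251   248 48871] [487.23486982 -12.19781409] r 45.612269423134286
[47.54258938 -0.51254435  1.17644851]
plate2 [  132     0   269   229 51676] [592.17097681  71.50606768] r 44.42893199576445
```

Emit:
move_arm:
  deltas: [1,0,0,0,0,0,1,0,0,0,0,0,1,0,0,0,0,0,0.7,0,0,0,0,0,0,0,0,0,0,0]

```text
time_s: 5.82
ee_pos: [496.3, -5.3, 7.4]
ee_rot: [-180.0, -0.1, -141.8]
force: [-0.7, -0.1, -0.4]
width: 42.3
```

```bash
python3 - <<'E'
from h import *
c,st=snap('wrist','4'); x=plate2(c); r=st['ee_rot']
print(st['ee_pos'],r,st['force'],st['time_s'],local(st['ee_pos'],r,[*x,5]),local(st['ee_pos'],r,[457.3,-35.6,5]))
E
```

```text
plate2 [  150    35   248   247 48146] [458.17164496 -35.11564881] r 45.395673856593305
[496.34837072  -5.32265701   7.37136809] [-1.79994528e+02 -5.74500397e-02 -1.41804472e+02] [-0.7256654  -0.11215225 -0.36987543] 5.825 [48.42329239  0.19223077  2.41990461] [49.40781929  0.35055586  2.42087667]
```

View pics/wrist4.png

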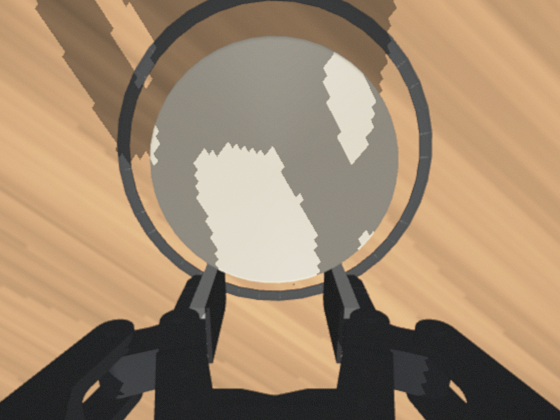

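Emit:
move_arm:
  deltas: [-1.5,0,0,0,0,0,-1.5,0,0,0,0,0,0,0,-4,0,0,0,0,0,-5.5,0,0,0,0,0,-5.5,0,0,9.7,0,0,0,0,0,9.7,0,0,0,0,0,9.8]

```text
time_s: 6.75
ee_pos: [522.7, 14.6, 159.0]
ee_rot: [-180.0, 0.2, -171.2]
force: [-0.6, -0.4, -0.1]
width: 42.7
```

Emit:
move_arm:
  deltas: [-0.2,4.5,0,0,0,0,-0.2,4.5,0,0,0,0,-0.2,4.5,0,0,0,0,-0.2,4.5,0,0,0,0,-0.1,4.5,0,0,0,0,0,4.5,0,0,0,0,0,0,0,0,0,0]
  fingers: -0.5

```text
time_s: 7.62
ee_pos: [486.6, 285.9, 157.1]
ee_rot: [180.0, 0.0, -170.6]
force: [-0.4, -1.1, 0.1]
width: 64.1
```

```bash
python3 - <<'E'
from h import *
c,st=snap('wrist','5'); r=st['ee_rot']; print(st['ee_pos'],r,st['time_s'],st['width'])
t,_=snap('top','5'); plate2(t)
P=c.cloud(); hsv=cv2.cvtColor(c.im,cv2.COLOR_RGB2HSV)
m=(hsv[...,1]<70)&(c.d>0)&(P[...,2]>40)&(P[...,2]<75)&(np.hypot(P[...,0]-440,P[...,1]-276)<110)
cv2.imwrite('pics/m5.png',m.astype(np.uint8)*255)
ys,xs=np.nonzero(m);A=P[m]
l=cv2.fitLine(np.float32(A[:,:2]),cv2.DIST_HUBER,0,.01,.01).ravel()
d=l[:2]*(-1 if l[0]>0 else 1); s=(A[:,:2]-l[2:])@d; w=(A[:,:2]-l[2:])@np.array([-d[1],d[0]])
print('dir',np.degrees(np.arctan2(d[1],d[0])),'tail',l[2:]+d*s.min(),'tip',l[2:]+d*s.max(),s.max()-s.min())
for q in np.arange(s.min(),s.max(),6):
    k=(s>=q)&(s<q+6)
    if k.any(): print('  %.0f n%d w %.1f..%.1f zmax %.1f zmed %.1f'%(q-s.min(),k.sum(),*np.percentile(w[k],[2,98]),A[k,2].max(),np.median(A[k,2])))
E
```

```text
[486.60579282 285.88411374 157.07587015] [ 1.79951097e+02  5.71876815e-03 -1.70626798e+02] 7.625 64.09837059805895
plate2 [270 215  32  31 752] [456.44299014 -35.16731174] r 44.42499933804508
dir -170.84105 tail [530.02367057 291.04683212] tip [360.17219637 263.66178085] 172.04494984676512
  0 n145 w -7.4..7.4 zmax 59.9 zmed 58.0
  6 n169 w -7.3..8.6 zmax 59.5 zmed 58.1
  12 n177 w -8.0..8.6 zmax 60.3 zmed 58.0
  18 n168 w -8.0..7.2 zmax 60.2 zmed 58.1
  24 n175 w -7.9..7.2 zmax 59.6 zmed 58.1
  30 n180 w -7.8..7.8 zmax 59.7 zmed 58.0
  36 n182 w -7.8..7.8 zmax 59.8 zmed 58.0
  42 n187 w -7.7..7.8 zmax 59.5 zmed 58.0
  48 n191 w -7.7..7.7 zmax 59.5 zmed 58.0
  54 n196 w -7.6..7.6 zmax 59.9 zmed 58.1
  60 n187 w -7.6..7.6 zmax 59.7 zmed 58.1
  66 n206 w -7.5..7.5 zmax 59.6 zmed 58.1
  72 n199 w -7.5..7.5 zmax 60.1 zmed 58.1
  78 n211 w -7.4..7.4 zmax 60.2 zmed 58.1
  84 n189 w -8.1..7.4 zmax 64.2 zmed 58.1
  90 n404 w -13.9..14.2 zmax 65.9 zmed 63.2
  96 n261 w -12.6..12.6 zmax 67.4 zmed 56.0
  102 n105 w -3.9..3.4 zmax 56.3 zmed 53.4
  108 n108 w -3.9..3.4 zmax 56.1 zmed 53.3
  114 n119 w -3.9..3.4 zmax 55.6 zmed 53.4
  120 n120 w -3.9..3.3 zmax 55.6 zmed 53.4
  126 n119 w -3.8..3.3 zmax 55.5 zmed 53.3
  132 n124 w -3.8..3.7 zmax 55.6 zmed 53.5
  138 n129 w -3.8..4.1 zmax 55.6 zmed 53.3
  144 n130 w -3.7..4.0 zmax 55.9 zmed 53.5
  150 n127 w -3.7..3.2 zmax 56.4 zmed 53.4
  156 n131 w -3.7..3.2 zmax 55.7 zmed 53.6
  162 n123 w -3.6..3.2 zmax 55.6 zmed 53.4
  168 n48 w -2.4..2.0 zmax 54.6 zmed 52.4
```

View pics/wrist5.png

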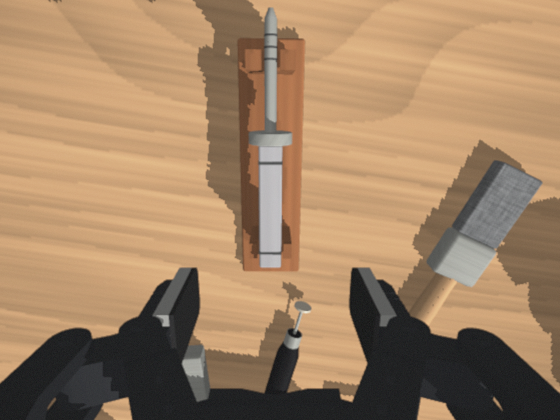

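Emit:
move_arm:
  deltas: [0,-0.2,3.2,0,0,0,0,0,3.2,0,0,0,0,0,3.2,0,0,0,0,0,2.9,0,0,0,0,0,0,0,0,0]

```text
time_s: 8.35
ee_pos: [485.3, 277.8, 29.3]
ee_rot: [-179.9, -0.4, -171.1]
force: [-0.1, -0.3, -0.3]
width: 64.0
```

```bash
python3 - <<'E'
from h import *
c,st=snap('wrist','6'); r=st['ee_rot']; print(st['ee_pos'],r,st['time_s'],st['width'],local(st['ee_pos'],r,[486.5,284.1,31.3]))
E
```

```text
[485.30401707 277.759526    29.26887943] [-179.88337704   -0.37137534 -171.05921058] 8.35 63.97909671308789 [-2.15363695  6.07338646 -2.05748907]
```

View pics/wrist6.png

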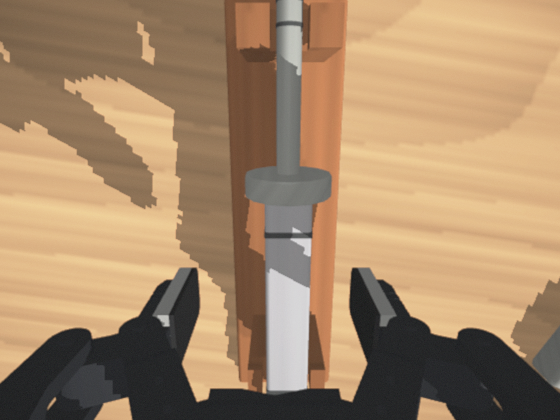

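Emit:
move_arm:
  deltas: [-0.2,0.6,-0.2,0,0,0,0,0,0,0,0,0,0,0,0,0,0,0]

```text
time_s: 8.78
ee_pos: [489.4, 286.7, 35.7]
ee_rot: [180.0, 0.1, -170.9]
force: [0.4, 0.6, 0.1]
width: 63.9
```

```bash
python3 - <<'E'
from h import *
c,st=snap('wrist','7'); r=st['ee_rot']; print(st['ee_pos'],r,st['qd'],st['time_s'],st['width'],local(st['ee_pos'],r,[486.5,284.1,31.3]))
E
```

```text
[489.38755228 286.72605447  35.69474301] [ 1.79971566e+02  1.32927945e-01 -1.70940277e+02] [-0.05603564  0.18296819 -0.70887047 -0.07792443 -0.04900447 -0.00288683] 8.775 63.948566171201826 [ 3.27522528 -2.1407854   4.38609434]
```

View pics/wrist7.png

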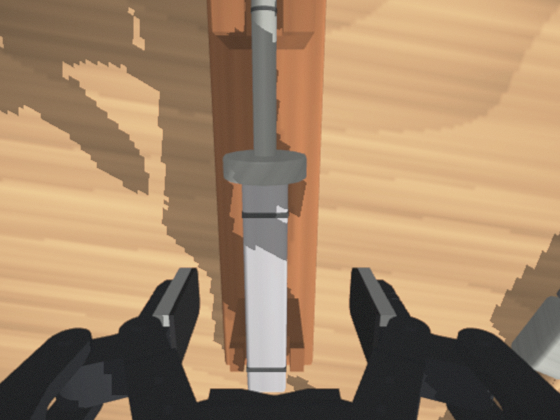

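Emit:
move_arm:
  deltas: [0,0,0,0,0,0,0,0,0,0,0,0,0,0,0,0,0,0,0,0,0,0,0,0]

```text
time_s: 9.32
ee_pos: [488.4, 286.2, 34.2]
ee_rot: [-180.0, -0.0, -171.0]
force: [0.5, -0.3, 0.4]
width: 64.0
```

Emit:
move_arm:
  deltas: [0,0,0,0,0,0,0,0,0,0,0,0]

```text
time_s: 9.57
ee_pos: [488.5, 286.2, 34.3]
ee_rot: [-180.0, -0.0, -171.0]
force: [-0.0, 0.1, 0.4]
width: 64.3
```

Emit:
move_arm:
  deltas: [0.2,-0.2,0.3,0,0,0,0,0,0,0,0,0,0,0,0,0,0,0,0,0,0,0,0,0,0,0,0,0,0,0]

```text
time_s: 10.2
ee_pos: [486.9, 284.0, 31.4]
ee_rot: [180.0, 0.0, -171.0]
force: [0.1, -0.3, 0.2]
width: 64.1
```

```bash
python3 - <<'E'
from h import *
c,st=snap('wrist','8'); r=st['ee_rot']; print(st['ee_pos'],r,st['time_s'],local(st['ee_pos'],r,[486.5,284.1,31.3]))
E
```

```text
[486.88460483 283.96105286  31.41821265] [ 1.79997230e+02  1.13120195e-02 -1.70952974e+02] 10.2 [0.35799478 0.19769008 0.11815153]
```

View pics/wrist8.png

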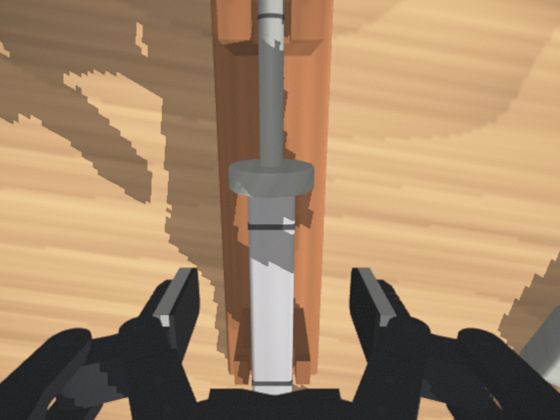

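Picture: the handle is centred between the pads, with its axis at column 271 against a pad midline of 273. Closing the fingers.

Emit:
move_arm:
  deltas: [0,0,0,0,0,0,0,0,0,0,0,0,0,0,0,0,0,0,0,0,0,0,0,0,0,0,0,0,0,0,0,0,0,0,0,0]
  fingers: 1
  squeeze: 80

```text
time_s: 11.0
ee_pos: [486.9, 284.0, 31.5]
ee_rot: [180.0, 0.0, -171.0]
force: [0.0, -1.3, 2.1]
width: 15.1
```

Emit:
move_arm:
  deltas: [0,0,-1,0,0,0,0,0,-2,0,0,0,0,0,-3,0,0,0,0,0,-4,0,0,0,0,0,-4,0,0,0,0,0,-2,0,0,0,0,0,0,0,0,0,0,0,0,0,0,0]

```text
time_s: 12.0
ee_pos: [486.2, 283.7, 190.0]
ee_rot: [-180.0, -0.1, -171.0]
force: [0.4, -0.4, -2.1]
width: 14.4
```

```bash
python3 - <<'E'
from h import *
for n in ('wrist','side','top'):
    c,st=snap(n,'9')
r=st['ee_rot']; print(st['ee_pos'],r,st['time_s'],st['width'])
E
```

```text
[485.79955088 283.48027242 189.2888975 ] [-179.95111749   -0.19933123 -170.95557129] 12.1 14.541179613615531
```

View pics/wrist9.png

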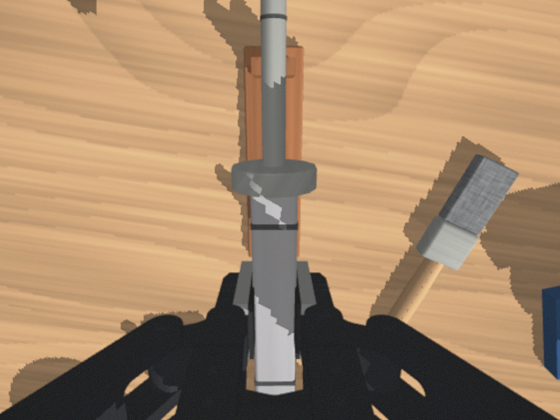

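View pics/side9.png

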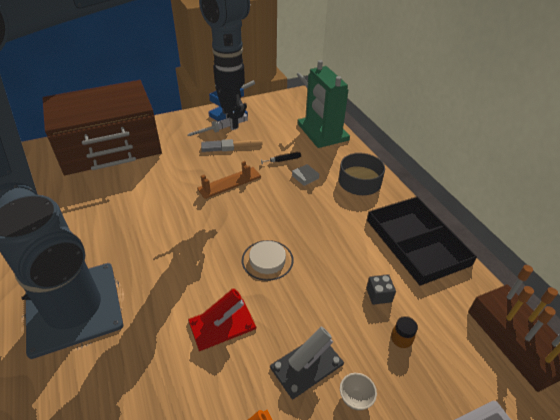

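```bash
cat >> h.py <<'E'
def gauge(c,pos,rot,zr=None):
    P=c.cloud(); Q=rpy(rot).inv().apply((P-pos).reshape(-1,3)).reshape(P.shape)
    hsv=cv2.cvtColor(c.im,cv2.COLOR_RGB2HSV)
    m=(c.d>0)&(hsv[...,1]<90)&(abs(Q[...,1])<25)&(Q[...,0]>15)&(Q[...,0]<150)&(Q[...,2]>-45)&(Q[...,2]<0)
    A=Q[m]
    out=[]
    for q in np.arange(16,150,4):
        k=(A[:,0]>=q)&(A[:,0]<q+4)
        if k.sum()>8: 
            a=A[k]; y=np.percentile(a[:,1],[3,97]); zt=np.percentile(a[:,2],5); out.append((q+2,y.mean(),y[1]-y[0],zt))
    return Q,m,np.array(out)
E
python3 - <<'E'
from h import *
z=np.load('wrist9.npz');c=C('wrist9.npz')
Q,m,o=gauge(c,z['pos'],z['rot']); print(o.round(1))
E
```

```text
[[ 18.    1.1  14.8 -27.6]
 [ 22.    1.   14.8 -27.5]
 [ 26.    1.   14.7 -27.5]
 [ 30.    1.   14.5 -27.6]
 [ 34.    1.   15.  -27.6]
 [ 38.    1.   14.9 -27.6]
 [ 42.    1.   14.8 -27.6]
 [ 46.    0.9  26.3 -33.7]
 [ 50.    1.   26.7 -33.8]
 [ 54.    0.9  25.3 -33.2]
 [ 58.    0.8   7.1 -23.2]
 [ 62.    0.8   7.1 -23.2]
 [ 66.    0.7   7.5 -23.1]
 [ 70.    0.8   7.6 -23.3]
 [ 74.    0.8   7.5 -23.2]
 [ 78.    0.8   7.4 -23.3]
 [ 82.    0.8   7.3 -23.2]
 [ 86.    0.8   7.3 -23.3]
 [ 90.    0.7   7.5 -23.2]
 [ 94.    0.8   7.8 -23.4]
 [ 98.    0.8   7.7 -23.6]
 [102.    0.9   7.6 -23.2]]
```

```bash
cat >> h.py <<'E'
G=np.array([53.,0.9,-19.4])
def pre(M,a,s,el=35,g=G):
    """TCP and rot when collar face is s mm out of mouth along tube"""
    a=np.radians(a);e=np.radians(el); t=np.array([np.cos(e)*np.cos(a),np.cos(e)*np.sin(a),np.sin(e)])
    rot=[180,el,np.degrees(a)-180]
    return M+s*t-rpy(rot).apply(g),rot,t
E
python3 - <<'E'
from h import *
from workcell import telemetry
M=np.array([463.5,-317.8,95]); p,rot,t=pre(M,11.2,125); print(p,rot,pre(M,11.2,0)[0])
st=telemetry.sense(); pos=st['ee_pos']; 
print(local(pos,[180,0,-171],p+[0,0,40]), turn([180,0,-171],rot))
E
```

```text
[ 617.62242742 -288.20041072  181.20505601] [180, 35, np.float64(-168.8)] [ 517.17849981 -308.08884396  109.50800147]
[ -40.72606977 -585.25419563  -31.88611336] [ -0.67195072 -34.99564551  -2.13115541]
```

Emit:
move_arm:
  deltas: [-0.3,-3.9,-0.3,0,0,0,-0.3,-3.9,-0.3,0,0,0,-0.3,-3.9,-0.3,0,0,0,-0.3,-3.9,-0.3,0,0,0,-0.3,-3.9,-0.3,0,0,0,-0.3,-3.9,-0.3,0,0,0,-0.3,-3.9,-0.3,0,0,0,-0.3,-3.9,-0.3,0,0,0]

```text
time_s: 13.15
ee_pos: [559.1, -21.6, 214.1]
ee_rot: [180.0, -0.1, -171.0]
force: [1.0, -1.4, -1.5]
width: 14.4
```

Emit:
move_arm:
  deltas: [-0.3,-3.9,-0.1,0,0,0,-0.3,-3.9,-0.1,0,0,0,-0.3,-3.9,-0.1,0,0,0,-0.3,-3.9,-0.1,0,0,0,-0.3,-3.9,-0.1,0,0,0,-0.2,-3.9,-0.1,0,0,0,0,-3.9,-0.1,0,0,-2,0,0,0,0,0,0]

```text
time_s: 14.15
ee_pos: [618.5, -290.3, 219.4]
ee_rot: [179.9, -0.2, -169.2]
force: [-1.0, -0.0, -1.4]
width: 14.3
```

Emit:
move_arm:
  deltas: [0,0,0,0,-7,0,0,0,0,0,-7,0,0,0,0,0,-7,0,0,0,0,0,-7,0,0,0,0,0,-7,0,0,0,0,0,0,0,0,0,0,0,0,0,0,0,0,0,0,0]

```text
time_s: 15.15
ee_pos: [620.9, -287.7, 224.7]
ee_rot: [-179.8, 35.1, -168.8]
force: [-0.2, 0.5, -2.0]
width: 14.2
```

```bash
python3 - <<'E'
from h import *
M=np.array([463.5,-317.8,95]); p,rot,t=pre(M,11.2,125)
for n in ('side','top','wrist'):
    c,st=snap(n,'10')
pos,r=st['ee_pos'],st['ee_rot']; print(pos,r,st['time_s'],st['width'],local(pos,r,p),turn(r,rot))
E
```

```text
[ 620.72130381 -287.68059117  224.19306173] [-179.84607972   35.06332553 -168.80271059] 15.25 14.598612152478044 [27.26663622  0.18151772 33.38172379] [-0.15547622  0.06332251 -0.00230459]
```

View pics/wrist10.png

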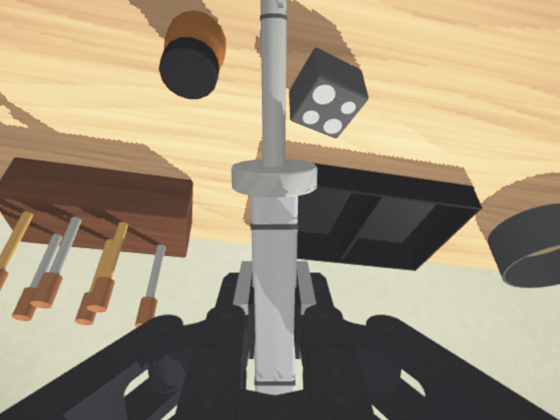

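View pics/side10.png

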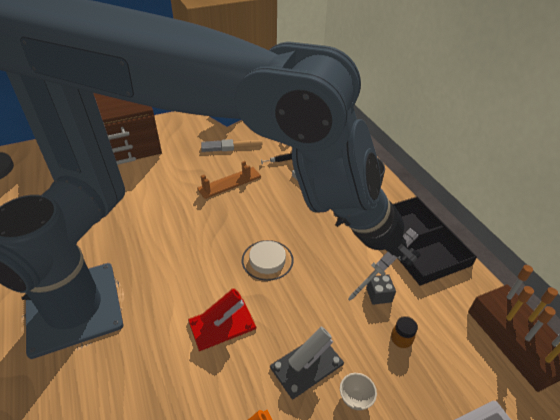

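Emit:
move_arm:
  deltas: [1.4,0,1.6,0,0,0,1.3,0,1.7,0,0,0,0,0,0,0,0,0,0,0,0,0,0,0,0,0,0,0,0,0,0,0,0,0,0,0]

```text
time_s: 16.05
ee_pos: [616.7, -288.4, 181.3]
ee_rot: [-179.9, 35.1, -168.9]
force: [0.1, 0.2, -1.2]
width: 15.0
```

```bash
python3 - <<'E'
from h import *
M=np.array([463.5,-317.8,95]); p,rot,t=pre(M,11.2,125)
for n in ('top','side'):
    c,st=snap(n,'11')
    O=p+rpy(rot).apply(G); a=c.proj([M,O-75*t,O]); print(n,a.round(1))
    lo=a.min(0).astype(int)-35; lo=np.maximum(lo,0); hi=a.max(0).astype(int)+25
    im=c.im[lo[1]:hi[1],lo[0]:hi[0],::-1]; f=min(800//im.shape[1],600//im.shape[0])
    cv2.imwrite(f'pics/z{n}11.png',cv2.resize(im,None,fx=f,fy=f,interpolation=cv2.INTER_CUBIC)); print(lo,f)
pos,r=st['ee_pos'],st['ee_rot']; print(pos,r,st['time_s'],st['width'],local(pos,r,p),turn(r,rot))
E
```

```text
top [[391.3 223.1]
 [390.5 206.5]
 [389.1 180.5]]
[354 145] 5
side [[325.6 331.6]
 [343.7 313. ]
 [371.1 285. ]]
[290 249] 5
[ 616.54855705 -288.30533265  180.96196295] [-179.90670157   35.05859379 -168.8967353 ] 16.1 14.321384327015997 [-1.01875439 -0.10316505  0.41808716] [-0.14882401  0.05852928 -0.07926024]
```

View pics/ztop11.png

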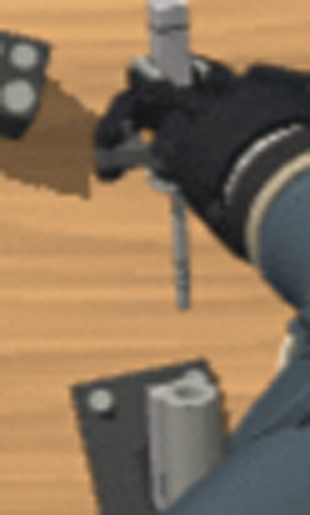

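View pics/zside11.png

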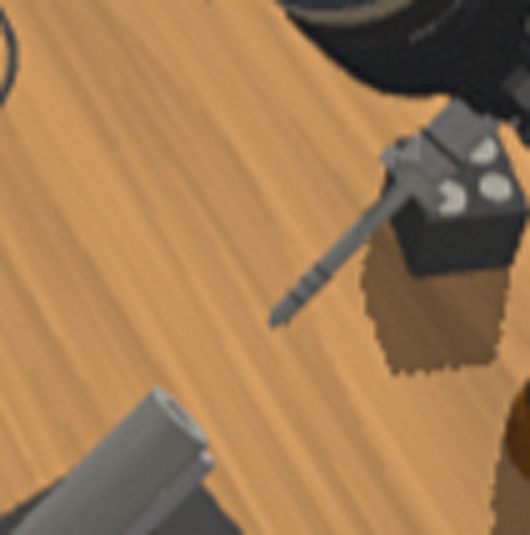

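```bash
python3 - <<'E'
from h import *
from workcell import telemetry
st=telemetry.sense(); M=np.array([463.5,-317.8,95]); r=[180,0,-168.9]
tgt=M-rpy(r).apply([105,-45,0]); tgt[2]=150; print(tgt, local(st['ee_pos'],r,tgt))
E
```

```text
[ 557.87224123 -253.42702364  150.        ] [50.72263566 45.39957875 30.63930737]
```

Emit:
move_arm:
  deltas: [0,0,0,0,8.7,0,0,0,0,0,8.8,0,0,0,0,0,8.8,0,0,0,0,0,8.8,0,1.7,1.5,1,0,0,0,1.7,1.5,1,0,0,0,1.7,1.5,1,0,0,0,0,0,0,0,0,0]

```text
time_s: 17.15
ee_pos: [555.9, -252.3, 148.4]
ee_rot: [179.8, -0.2, -168.9]
force: [0.7, 0.1, -2.1]
width: 14.7
```

Emit:
move_arm:
  deltas: [0,0,0,0,0,0,0,0,0,0,0,0,0,0,0,0,0,0]

```text
time_s: 17.52
ee_pos: [558.3, -254.2, 150.6]
ee_rot: [-179.9, -0.0, -169.0]
force: [0.1, -0.4, -1.4]
width: 14.6
```

```bash
python3 - <<'E'
from h import *
c,st=snap('wrist','12'); print(st['ee_pos'],st['ee_rot'],st['qd'].round(2),st['time_s'])
print(c.proj([[463.5,-317.8,95]]))
E
```

```text
[ 558.26795423 -254.18794218  150.64627439] [-1.79934965e+02 -2.04072454e-02 -1.68964310e+02] [ 0.02 -0.11 -0.63  0.12 -0.02  0.  ] 17.525
[[183.83342796  35.70896448]]
```

View pics/wrist12.png

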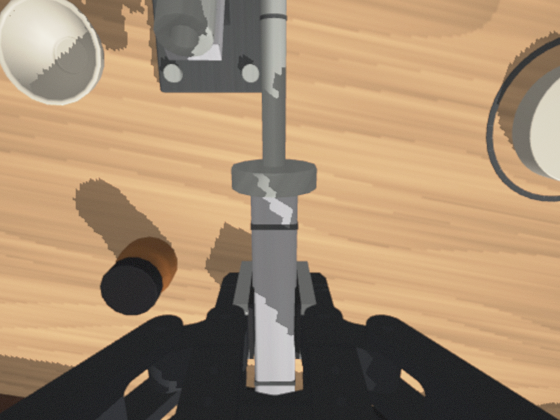

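```bash
python3 - <<'E'
from h import *
c=C('wrist12.npz')
cv2.imwrite('pics/z12.png',cv2.resize(c.im[0:100,140:270,::-1],None,fx=6,fy=6,interpolation=cv2.INTER_CUBIC))
E
```

```text
(no output)
```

View pics/z12.png

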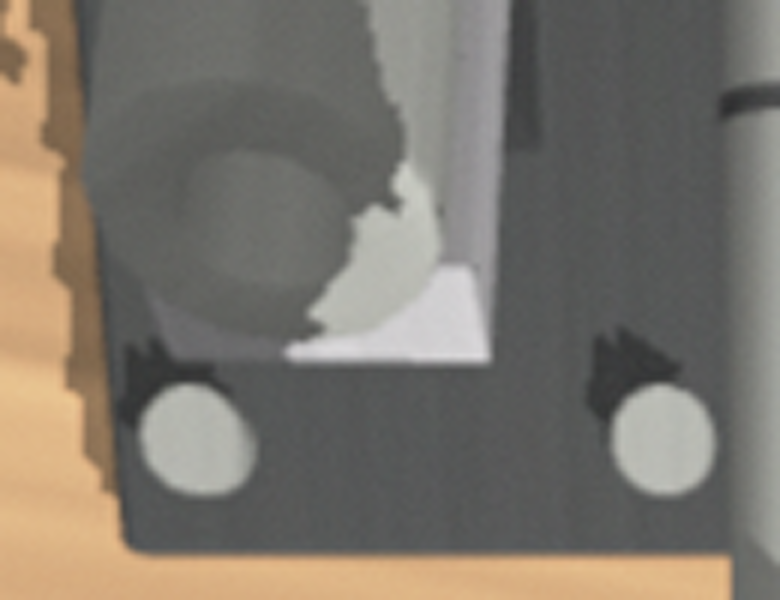

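```bash
python3 - <<'E'
from h import *
c=C('wrist12.npz')
a=c.plane([[140+150/6-.4,552/6-.4],[140+720/6-.4,552/6-.4]],12); d=a[1]-a[0]; print(a.round(1),np.degrees(np.arctan2(d[1],d[0]))-90)
print(c.plane([[183.7,35.1]],95))
# plane fit to mouth by depth
P=c.cloud(); 
v,u=np.mgrid[0:420,0:560]; e=((u-183.7)/28.)**2+((v-34.8)/20.)**2; e2=((u-183.7)/17)**2+((v-35)/14.)**2
m=(e<1)&(e2>1)&(c.d>0)&(P[...,2]>75); A=P[m]; print(len(A),np.median(A,0))
w,V=np.linalg.eigh(np.cov((A-np.median(A,0)).T)); n=V[:,0]*np.sign(V[2,0]); print(n,np.degrees(np.arcsin(n[2])),np.degrees(np.arctan2(n[1],n[0])),np.sqrt(w))
T=C('top0.npz'); 
E
```

```text
[[ 495.2 -348.4   12. ]
 [ 481.7 -279.2   12. ]] 11.020353090817963
[[ 463.23655692 -317.89827851   95.        ]]
983 [ 462.83165757 -317.03877092   96.66303569]
[0.82475518 0.15126471 0.54488337] 33.016693604109705 10.39286336346401 [0.90663829 7.24360278 9.10013555]
```

```bash
sed -i 's/^G=.*/G=np.array([53.3,0.9,-18.8])/' h.py; python3 - <<'E'
from h import *
from workcell import telemetry
st=telemetry.sense(); M=np.array([463.3,-317.8,95]); p,rot,t=pre(M,11.1,110)
print(p,rot,local(st['ee_pos'],[180,0,-168.96],p))
E
```

```text
[ 605.31987586 -290.8539657   173.26497362] [180, 35, np.float64(-168.9)] [-39.33189727 -45.14053524 -22.84312862]
```

Emit:
move_arm:
  deltas: [-1.3,-1.5,-0.8,0,0,0,-1.3,-1.5,-0.8,0,0,0,-1.3,-1.5,-0.7,0,0,0,0,0,0,0,-8.7,0,0,0,0,0,-8.7,0,0,0,0,0,-8.8,0,0,0,0,0,-8.8,0,0,0,0,0,0,0]

```text
time_s: 18.58
ee_pos: [599.4, -288.4, 166.3]
ee_rot: [179.4, 34.4, -169.5]
force: [-0.3, 0.1, -2.0]
width: 14.3
```

Emit:
move_arm:
  deltas: [0,0,0,0,0,0,0,0,0,0,0,0,0,0,0,0,0,0,0,0,0,0,0,0]

```text
time_s: 19.08
ee_pos: [605.3, -290.5, 173.8]
ee_rot: [-179.9, 34.9, -168.9]
force: [-0.1, -0.3, -1.2]
width: 14.8
```

```bash
cat > chk.py <<'E'
from h import *
import sys
s=float(sys.argv[1]);tag=sys.argv[2]
M=np.array([463.3,-317.8,95]); p,rot,t=pre(M,11.1,s)
for n in ('top','side'):
    c,st=snap(n,tag); O=p+rpy(rot).apply(G); a=c.proj([M,O-75*t,O]); 
    lo=np.maximum(a.min(0).astype(int)-30,0); hi=a.max(0).astype(int)+25
    im=c.im[lo[1]:hi[1],lo[0]:hi[0],::-1]; f=min(800//im.shape[1],600//im.shape[0],7)
    cv2.imwrite(f'pics/z{n}{tag}.png',cv2.resize(im,None,fx=f,fy=f,interpolation=cv2.INTER_CUBIC)); print(n,lo,f,((a-lo)*f).round())
pos,r=st['ee_pos'],st['ee_rot']; print(pos,r,st['time_s'],st['width'],st['force'],'to go',local(pos,r,p).round(2),turn(r,rot).round(2))
E
python3 chk.py 110 13
```

```text
top [359 155] 6 [[194. 409.]
 [191. 340.]
 [182. 185.]]
side [295 260] 6 [[183. 430.]
 [259. 352.]
 [423. 184.]]
[ 605.00926793 -290.34122384  173.39823658] [-179.95304559   34.91110593 -168.8905101 ] 19.125 14.522078688796968 [ 0.44700999 -0.49747874 -0.87271331] to go [-0.09 -0.56  0.23] [-0.04 -0.09  0.01]
```

View pics/zside13.png

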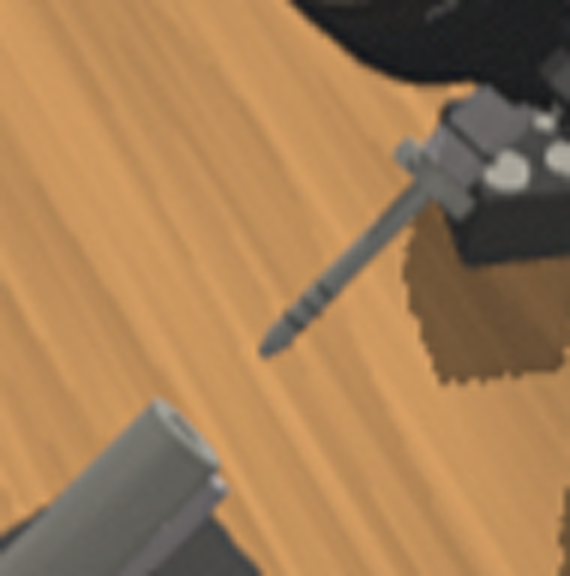

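View pics/ztop13.png

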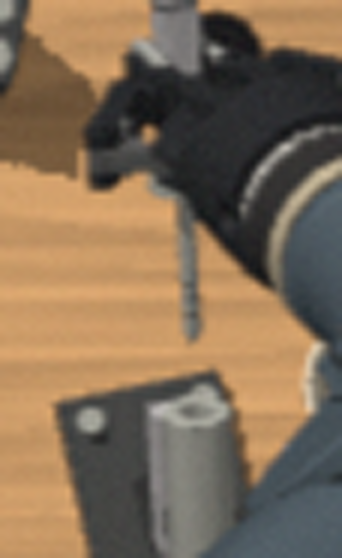

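Emit:
move_arm:
  deltas: [1,-0.1,0,0,0,0,1,0,0,0,0,0,1,0,0,0,0,0,1,0,0,0,0,0,0.5,0,0,0,0,0,0,0,0,0,0,0,0,0,0,0,0,0,0,0,0,0,0,0]

```text
time_s: 20.18
ee_pos: [568.7, -298.4, 147.6]
ee_rot: [-180.0, 34.9, -168.9]
force: [0.7, -0.3, -1.5]
width: 14.4
```

```bash
python3 chk.py 65 14
```

```text
top [360 171] 7 [[219. 365.]
 [221. 388.]
 [212. 213.]]
side [291 277] 7 [[242. 382.]
 [216. 408.]
 [407. 214.]]
[ 568.64430247 -298.36945095  147.4855172 ] [-179.95789601   34.92376658 -168.90889056] 20.225 14.472563242137895 [ 0.40310552  0.76806379 -1.40407576] to go [-0.45  0.31  0.35] [-0.05 -0.08 -0.01]
```

View pics/zside14.png

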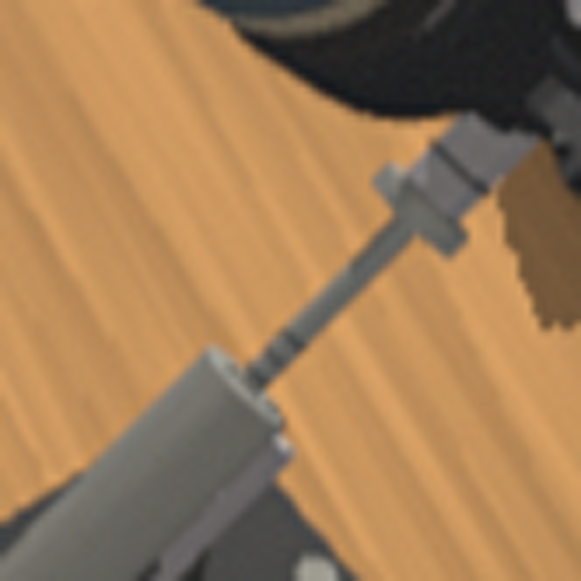

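View pics/ztop14.png

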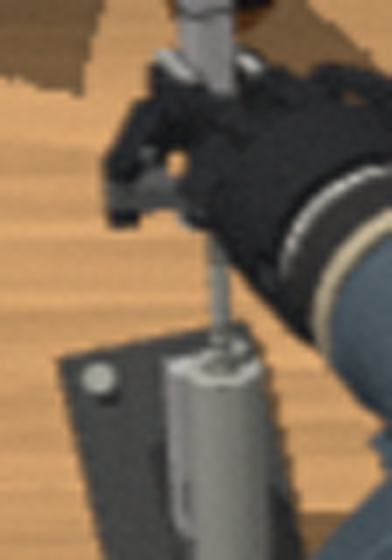

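Emit:
move_arm:
  deltas: [0.8,0,0,0,0,0,0.8,0,0,0,0,0,0.8,0,0,0,0,0,0.8,0,0,0,0,0,0,0,0,0,0,0,0,0,0,0,0,0]

```text
time_s: 21.02
ee_pos: [542.6, -303.6, 128.9]
ee_rot: [-180.0, 34.9, -169.0]
force: [-0.4, -0.9, -1.2]
width: 14.7
```

Emit:
move_arm:
  deltas: [0.8,0,0,0,0,0,0.8,0,0,0,0,0,0.8,0,0,0,0,0,0,0,0,0,0,0,0,0,0,0,0,0,0,0,0,0,0,0]

```text
time_s: 21.78
ee_pos: [523.5, -307.3, 115.4]
ee_rot: [-180.0, 34.9, -168.9]
force: [0.6, -0.4, -1.4]
width: 14.9
```

```bash
python3 chk.py 8 15; python3 - <<'E'
from h import *
c,st=snap('wrist','15'); Q,m,o=gauge(c,st['ee_pos'],st['ee_rot']); print(o.round(1))
E
```

```text
top [361 190] 7 [[212. 232.]
 [220. 382.]
 [212. 214.]]
side [271 298] 7 [[382. 235.]
 [213. 407.]
 [402. 214.]]
[ 523.4870995  -307.26421958  115.38635289] [-179.95870869   34.92074223 -168.91784327] 21.825 14.708710438885106 [ 0.2525832   0.41981686 -0.63772151] to go [0.43 0.35 0.46] [-0.05 -0.08 -0.01]
[[ 18.    1.1  14.6 -26.7]
 [ 22.    0.9  14.9 -26.7]
 [ 26.    1.   14.8 -26.7]
 [ 30.    1.1  14.9 -26.7]
 [ 34.    1.1  15.3 -26.9]
 [ 38.    0.9  15.  -26.8]
 [ 42.    0.9  14.8 -26.8]
 [ 46.    1.   26.6 -33. ]
 [ 50.    1.   26.7 -33.1]
 [ 54.    0.9  25.5 -32.5]
 [ 58.    1.    7.4 -22.5]
 [ 62.    1.1  26.1 -33. ]
 [ 66.    1.1  26.7 -33.1]
 [ 70.    1.2  26.7 -33.1]
 [ 74.    1.1  26.7 -33. ]
 [ 78.    1.1  27.  -33. ]
 [ 82.    1.2  26.6 -33.1]
 [ 86.    1.1  26.7 -33.1]
 [ 90.    1.2  26.6 -33.1]
 [ 94.    1.1  26.6 -33.1]
 [ 98.    1.2  26.7 -33.1]
 [102.    1.1  28.1 -32.6]]
```

View pics/wrist15.png

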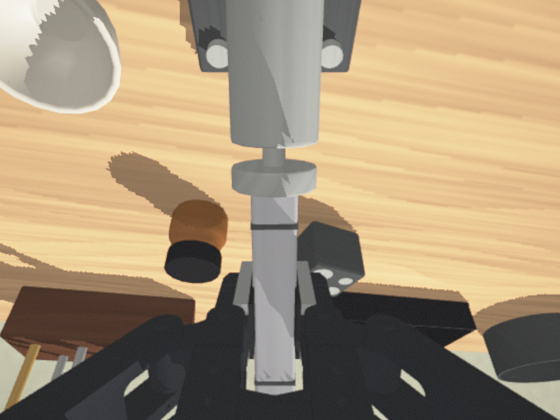

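Emit:
move_arm:
  deltas: [0.3,0,0,0,0,0,0.3,0,0,0,0,0,0.1,0,0,0,0,0,0,0,0,0,0,0,0,0,0,0,0,0,0,0,0,0,0,0]

```text
time_s: 22.68
ee_pos: [517.6, -308.2, 111.0]
ee_rot: [180.0, 34.9, -169.0]
force: [-0.3, 1.0, -0.5]
width: 14.5
```

Emit:
move_arm:
  deltas: [0.1,0,0,0,0,0,0,0,0,0,0,0,0,0,0,0,0,0]

```text
time_s: 23.05
ee_pos: [517.5, -308.2, 111.2]
ee_rot: [-180.0, 35.0, -168.9]
force: [4.4, 1.5, 0.6]
width: 14.5
```

Emit:
move_arm:
  deltas: [0.1,0,0,0,0,0,0,0,0,0,0,0,0,0,0,0,0,0]

```text
time_s: 23.42
ee_pos: [517.5, -308.2, 111.4]
ee_rot: [-179.9, 35.1, -168.8]
force: [6.2, 1.8, -0.2]
width: 14.4
```

Emit:
move_arm:
  deltas: [0.1,0,0,0,0,0,0,0,0,0,0,0]

```text
time_s: 23.68
ee_pos: [517.4, -308.2, 111.5]
ee_rot: [-179.9, 35.2, -168.8]
force: [8.2, 2.8, 1.0]
width: 14.8
```

```bash
python3 chk.py 0 16; python3 - <<'E'
from h import *
c,st=snap('wrist','16'); Q,m,o=gauge(c,st['ee_pos'],st['ee_rot']); print(o[6:14].round(1))
cv2.imwrite('pics/z16.png',cv2.resize(c.im[100:260,180:380,::-1],None,fx=4,fy=4,interpolation=cv2.INTER_CUBIC)[:600])
E
```

```text
top [361 193] 7 [[212. 211.]
 [221. 378.]
 [212. 211.]]
side [268 301] 7 [[403. 214.]
 [214. 407.]
 [403. 214.]]
[ 517.39170229 -308.23049016  111.52530455] [-179.91665108   35.24073743 -168.7588274 ] 23.725 15.0278145508313 [7.95188565 3.40690827 0.97247677] to go [1.17 0.13 0.83] [-0.    0.24  0.12]
[[ 42.    0.9  14.8 -26.6]
 [ 46.    1.   26.5 -32.7]
 [ 50.    1.1  27.  -32.9]
 [ 54.    1.   26.4 -32.7]
 [ 58.    0.9  26.8 -33. ]
 [ 62.    1.1  26.9 -33. ]
 [ 66.    1.1  26.7 -33. ]
 [ 70.    1.1  26.8 -33.1]]
```

View pics/z16.png

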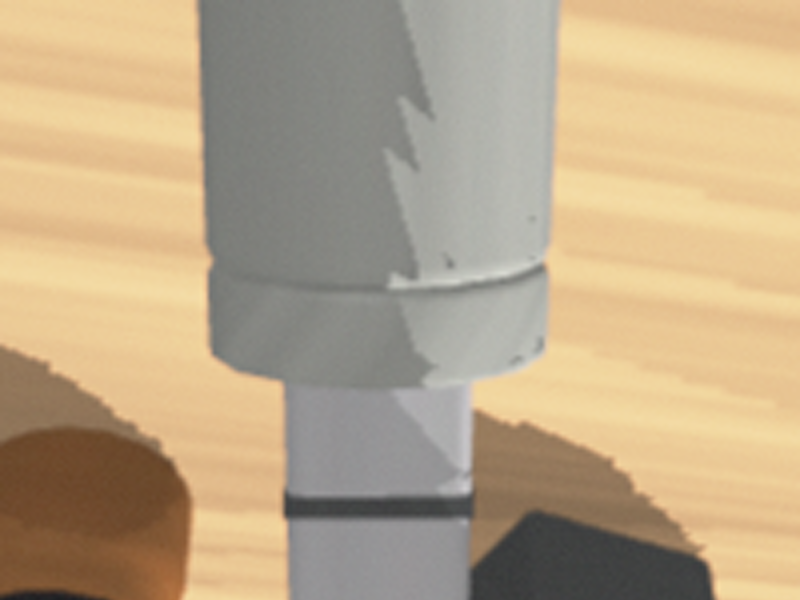

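View pics/zside16.png

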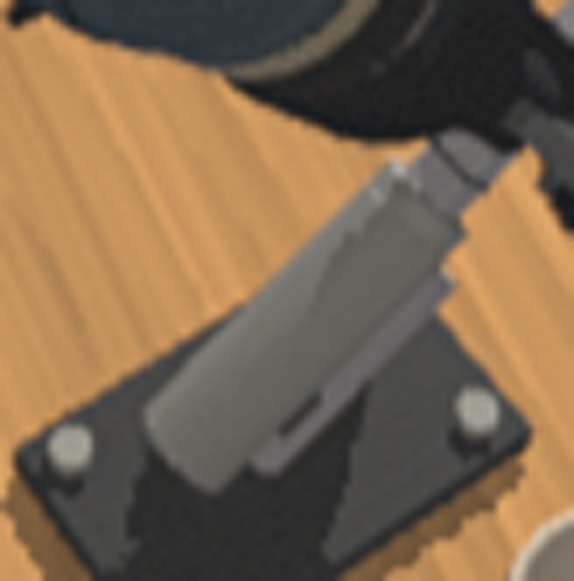

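Emit:
move_arm:
  deltas: [0.2,0,0,0,0,0,0,0,0,0,0,0,0,0,0,0,0,0]

```text
time_s: 24.2
ee_pos: [517.3, -308.2, 111.8]
ee_rot: [-179.9, 35.5, -168.6]
force: [12.2, 4.5, 1.7]
width: 14.6
```

```bash
python3 - <<'E'
from h import *
c,st=snap('wrist','17'); print(st['force'],st['ee_pos'],st['ee_rot'])
cv2.imwrite('pics/z17.png',cv2.resize(c.im[100:260,180:380,::-1],None,fx=4,fy=4,interpolation=cv2.INTER_CUBIC)[:600])
E
```

```text
[12.23825283  4.50345204  1.6611318 ] [ 517.26038845 -308.16549116  111.80939653] [-179.86106636   35.46499669 -168.62128624]
```

View pics/z17.png

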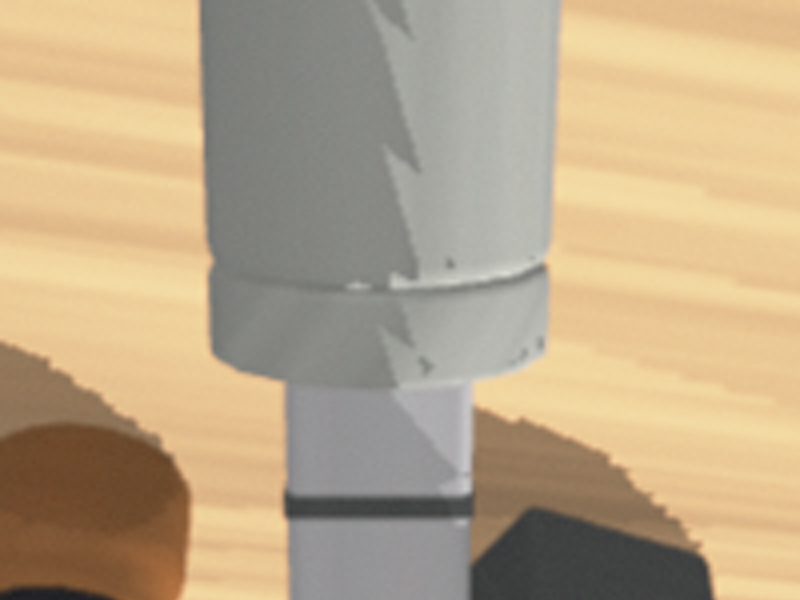

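The collar is seated flush on the mouth: the axial force rises with no further travel. Withdrawing along the bore now.

Emit:
move_arm:
  deltas: [-0.5,0,0,0,0,0,-1,0,0,0,0,0,-1.5,0,0,0,0,0,-1.5,0,0,0,0,0,-1.5,0,0,0,0,0,-1.5,0,0,0,0,0,-1.5,0,0,0,0,0,-1.5,0,0,0,0,0]

```text
time_s: 25.25
ee_pos: [598.9, -292.3, 168.8]
ee_rot: [180.0, 34.9, -169.0]
force: [-0.5, -0.4, -1.5]
width: 14.5
```

Emit:
move_arm:
  deltas: [-1.5,0,0,0,0,0,-1.5,0,0,0,0,0,0,0,0,0,0,0,0,0,0,0,0,0,0,0,0,0,0,0,0,0,0,0,0,0]

```text
time_s: 26.0
ee_pos: [621.7, -287.8, 184.8]
ee_rot: [179.9, 34.9, -169.0]
force: [0.1, -0.2, -1.0]
width: 14.9
```

```bash
python3 chk.py 125 18; python3 - <<'E'
from h import *
c,st=snap('wrist','18'); Q,m,o=gauge(c,st['ee_pos'],st['ee_rot']); print(o[::3].round(1))
E
```

```text
top [359 150] 6 [[194. 439.]
 [189. 340.]
 [181. 183.]]
side [295 255] 5 [[153. 383.]
 [243. 290.]
 [380. 150.]]
[ 621.83543761 -287.89588742  184.94973568] [ 179.95987747   34.87387721 -169.0084068 ] 26.05 14.52811445025512 [-0.09790748  0.05197892 -0.32038357] to go [ 5.44  0.27 -0.04] [-0.02 -0.13 -0.09]
[[ 18.    1.1  14.6 -26.7]
 [ 30.    1.1  14.9 -26.7]
 [ 42.    0.9  14.8 -26.7]
 [ 54.    1.   25.4 -32.4]
 [ 66.    0.9   7.3 -22.5]
 [ 78.    0.8   7.4 -22.4]
 [ 90.    1.    7.5 -22.5]
 [102.    0.8   7.6 -22.5]]
```

View pics/side18.png

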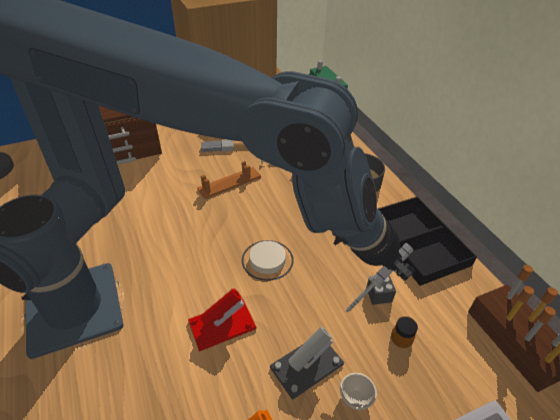

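Emit:
move_arm:
  deltas: [0,0,0,0,8.7,0,0,0,0,0,8.7,0,0,0,0,0,8.7,0,0,0,0,0,8.8,0,0,0,0,0,0,0,0,0,0,0,0,0]

```text
time_s: 26.9
ee_pos: [622.2, -287.8, 185.0]
ee_rot: [180.0, 0.1, -169.0]
force: [-0.6, -0.4, -1.4]
width: 14.5
```

```bash
python3 - <<'E'
from h import *
from workcell import telemetry
st=telemetry.sense(); r=st['ee_rot']; R=[180,0,-169]
tgt=np.array([457.3,-35.1,58])-rpy(R).apply([128.3,0.5,-18.8]); print(st['ee_pos'],r,tgt,local(st['ee_pos'],R,tgt),turn(r,R))
E
```

```text
[ 622.20298387 -287.81429648  185.01363618] [ 1.79972745e+02  5.16287595e-02 -1.68959745e+02] [583.33817213 -11.11001948  39.2       ] [-14.64690943 279.03619575 145.81363618] [0.02727284 0.05161918 0.040267  ]
```

Emit:
move_arm:
  deltas: [-0.2,3.5,0.4,0,0,0,-0.2,3.5,0.4,0,0,0,-0.2,3.5,0.4,0,0,0,-0.2,3.5,0.4,0,0,0,-0.2,3.5,0.4,0,0,0,-0.2,3.5,0.4,0,0,0,-0.2,3.5,0.4,0,0,0,-0.1,3.4,0.4,0,0,0]

```text
time_s: 27.9
ee_pos: [582.3, -10.8, 155.4]
ee_rot: [-180.0, 0.3, -169.1]
force: [0.2, 0.8, -1.2]
width: 14.4
```

Emit:
move_arm:
  deltas: [0,0,2.5,0,0,0,0,0,2.5,0,0,0,0,0,2.5,0,0,0,0,0,1.5,0,0,0,0,0,0,0,0,0,0,0,0,0,0,0,0,0,0,0,0,0]

```text
time_s: 28.78
ee_pos: [584.6, -11.3, 65.0]
ee_rot: [-180.0, 0.2, -169.0]
force: [-0.1, -0.0, -1.9]
width: 14.7
```

```bash
cat > fin.py <<'E'
from h import *
import sys
tag=sys.argv[1]
for n in ('top','side','wrist'):
    c,st=snap(n,tag); 
    if n!='top': plate2(c)
R=[180,0,-169]; tgt=np.array([457.3,-35.1,58])-rpy(R).apply([128.3,0.5,-18.8])
p,r=st['ee_pos'],st['ee_rot'];print(p,r,st['time_s'],st['force'],'to go',local(p,r,tgt),turn(r,R),'tip',p+rpy(r).apply([128.3,.5,-18.8]))
E
python3 fin.py 19
```

```text
plate2 [250 241  36  29 823] [456.12107284 -37.97195148] r 45.66197504633392
plate2 [ 179    0   83   78 4442] [474.80763379 -44.41678529] r 26.487014032558946
[584.37402476 -11.22842573  64.51969194] [-1.79963169e+02  1.10684585e-01 -1.68954881e+02] 28.875 [-0.53419921  0.35705746 -1.22122757] to go [ 1.0428916   0.33093853 25.317517  ] [-0.03678783  0.11069908  0.04508294] tip [458.31705803 -35.31270034  83.07148043]
```

View pics/wrist19.png

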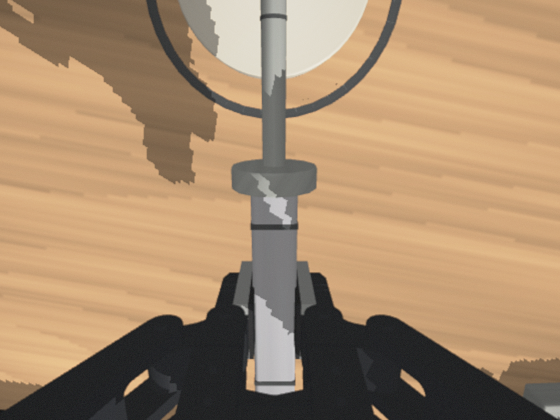

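View pics/side19.png

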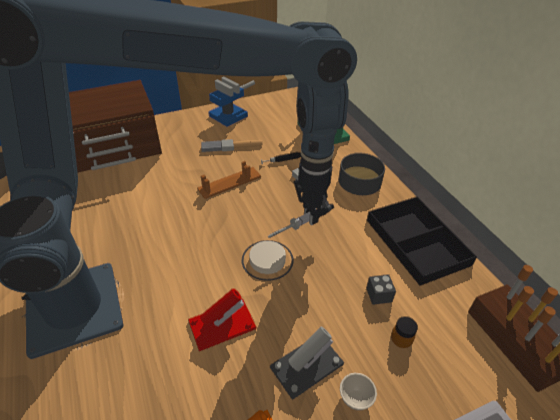

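Emit:
move_arm:
  deltas: [0.1,0,1.3,0,0,0,0,0,1.2,0,0,0,0,0,0,0,0,0,0,0,0,0,0,0,0,0,0,0,0,0,0,0,0,0,0,0,0,0,0,0,0,0]

```text
time_s: 29.8
ee_pos: [582.8, -11.3, 38.8]
ee_rot: [-180.0, 0.0, -169.0]
force: [0.7, 0.2, -1.4]
width: 14.6
```

Emit:
move_arm:
  deltas: [0,0,0,0,0,0,0,0,0,0,0,0,0,0,0,0,0,0,0,0,0,0,0,0]

```text
time_s: 30.3
ee_pos: [582.5, -11.3, 38.4]
ee_rot: [180.0, -0.0, -169.0]
force: [-0.4, -0.6, -0.5]
width: 14.4
```

```bash
python3 fin.py 20; python3 - <<'E'
from h import *
S=C('side20.npz');T=C('top20.npz');W=C('wrist20.npz')
z=np.load('wrist20.npz'); print(gauge(W,z['pos'],z['rot'])[2][::4].round(1))
tip=[457.3,-35.1,58]
print(S.proj([tip,[457.3,-35.1,22]]),T.proj([tip,[457.3,-35.1,22]]))
a=cv2.resize(S.im[200:290,230:350,::-1],None,fx=5,fy=5,interpolation=cv2.INTER_CUBIC);cv2.imwrite('pics/zs20.png',a)
a=cv2.resize(T.im[150:280,220:340,::-1],None,fx=4,fy=4,interpolation=cv2.INTER_CUBIC);cv2.imwrite('pics/zt20.png',a)
E
```

```text
plate2 [250 241  35  29 804] [455.94146937 -38.21254971] r 45.63892735563227
plate2 [ 165    0   97   79 5210] [478.34469916 -44.44239104] r 23.48511265462557
[582.52009645 -11.29494469  38.38876535] [-1.79999408e+02 -1.16897544e-03 -1.68954579e+02] 30.4 [-1.07317085 -0.31662401 -0.86926006] to go [-0.83833406  0.02475844 -0.81125201] [-0.00059255 -0.00116874  0.04542071] tip [456.50132102 -35.38456909  57.19137781]
[[ 18.    1.1  14.7 -27.4]
 [ 34.    0.9  15.1 -27.7]
 [ 50.    1.   26.6 -33.8]
 [ 66.    0.8   7.7 -23.1]
 [ 82.    0.8   7.4 -23.3]
 [ 98.    0.8   7.7 -23.4]]
[[267.03180852 243.67471244]
 [267.04760296 253.43281026]] [[285.73792361 227.92778102]
 [285.2081573  229.63797531]]
```

View pics/zs20.png

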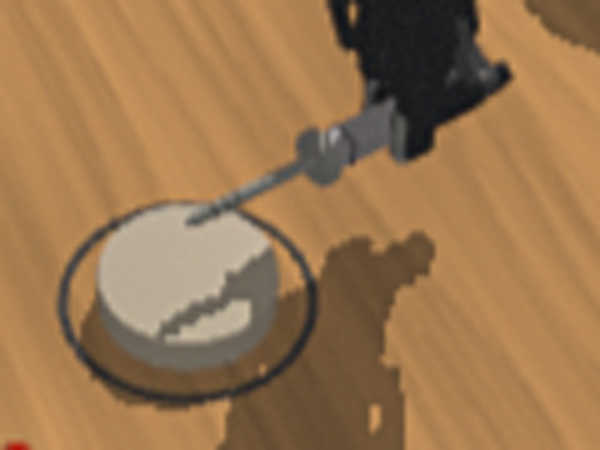

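View pics/zt20.png

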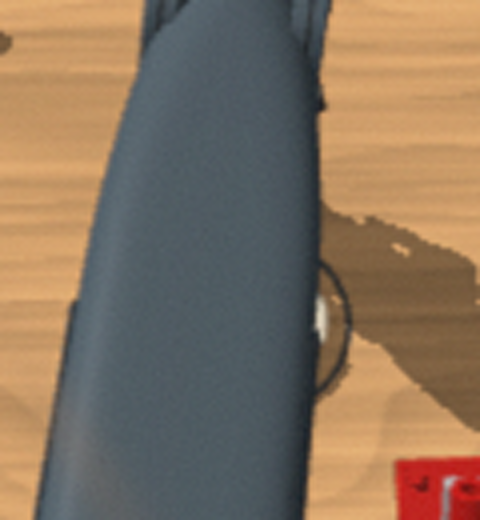

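View pics/side20.png

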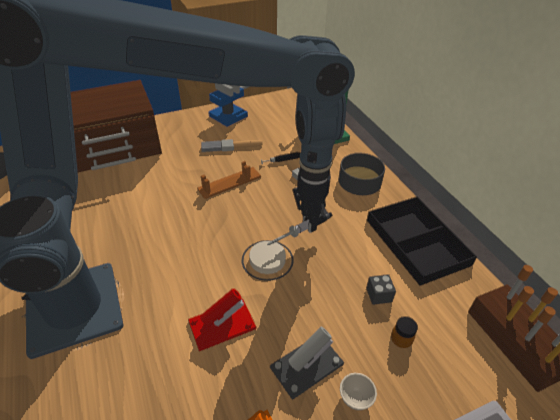

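```bash
python3 - <<'E'
from h import *
for f in ('top9','side9','top10','side18','side20'):
    try: print(f); plate2(C(f+'.npz'))
    except Exception as e: print(e)
a=C('side0.npz').im.astype(int);b=C('side20.npz').im.astype(int)
d=(abs(a-b).sum(2)>60).astype(np.uint8)*255; cv2.imwrite('pics/diff.png',d)
E
```

```text
top9
plate2 [270 215  32  31 748] [456.30482592 -35.21027845] r 44.469832401041025
side9
plate2 [250 241  36  29 818] [456.15001524 -37.69349454] r 45.5468542832241
top10
plate2 [270 215  32  31 751] [456.28489758 -35.41996992] r 44.22879354663718
side18
plate2 [250 241  36  29 824] [456.55141593 -37.77193952] r 45.39028698853819
side20
plate2 [250 241  35  29 804] [455.94146937 -38.21254971] r 45.63892735563227
```

View pics/diff.png

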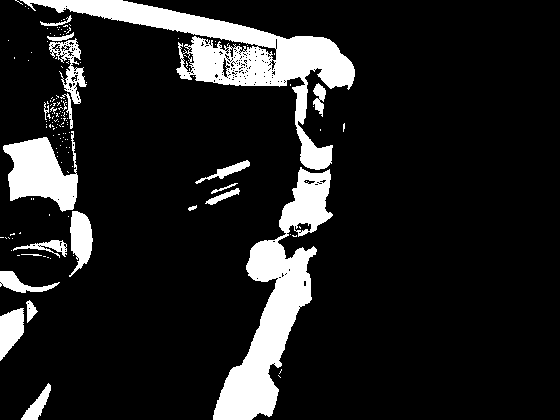

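```bash
python3 - <<'E'
from workcell import telemetry,manip
s=telemetry.sense(); print(s['time_s'],s['qd'].round(2),s['width'],s['force'].round(1)); print(manip.finish_job())
E
```

```text
30.45 [ 0.06  0.05  0.05  0.04 -0.06 -0.01] 14.816693765198863 [ 0.2  0.2 -1.7]
the job is handed in; nothing more can be done
None
```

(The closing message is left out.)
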